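Refit a toy wagon's wheelset in its two forks and lock it

ROBOT

A 6-joint arm with a two-finger parallel gripper is mounted at the origin on the work surface. World frame = base frame: x ahead of the robot, y to its left, z up, the work surface at z = 0. Lengths are in m, angles in rad, forces in N, time in s.
With the tool pointing down it reaches from about 0.25 to 0.775 m from the base axis. Payload 4 kg.
Tool frame: the origin (TCP) lies midway between the tips of the shut fingers; the grasp point (between the pads) lies 19 mm behind it; z points along the fingers, y is the direction in which the jaws open and shut (so a half turn about z gives the same grasp; the last joint's range is limited). The gripper opens to 85 mm and grips with 20 to 120 N. Pads are 22 mm wide; open, the fingers measure 114 mm over their backs; the gripper's body (76 mm by 85 mm) begins 54 mm behind the grasp point. The pads swing forward as they close: fully open they stand 13 mm farther back than shut.
Start: joints at [-0.103, 0.087, 1.371, -0, 1.684, -0.103], TCP at [0.55, -0, 0.207] pointing down, gripper open.
Joint ranges: [-3.1, 3.1], [-0.76, 2.03], [0.27, 2.55], [-1.08, 4.22], [0.17, 2.65], [-2.57, 2.57]. Speed limits (rad/s): [2.79, 2.79, 3.14, 3.14, 3.14, 3.14].

INTERFACE

Orientations are given as a unit quaternion [x, y, z, w].
In Python, from plant import manip gives the robot as it stands. The module is installed in compiled form; this text tells all that it offers.
- The arm moves only by the tool arm_command, never from a script. Its argument "deltas" is a list that holds one entry, the list of rows, each a list of 5 numbers: the shift along the tool's x, y, z normalised to -1 to 1, where 1 is 0.025 m, then the turn about the tool's z normalised to -1 to 1, where 1 is 5 degrees, then the opening, from -1 (shut) to 1 (fully open), so that 0 is half open. In form: [[[dx, dy, dz, roll, claw], ...]]. A call has 1 to 8 rows; each row shifts and turns the pose as measured when the row begins, along the tool's axes as they then stand; what a row does not reach is not made up. A row lasts 1/12 s, in which the tool goes at most 41.7 mm and 7.16 degrees, less where a joint would pass 70% of its speed; a pose out of reach is approached as far as the arm can. A call with a number of a shift or a turn outside -1 to 1 is refused whole. A call with a gripper value outside its range is refused whole. The fingers move at their own pace and stop on an object; "squeeze" is the grip in N (left out, the last holds). Time passes only in rows, so rows that do not move let the fingers close. It gives the time, the measured TCP pose, the force and the opening at its end, in the units of the state.
- manip.read_state(): the state, without advancing time (a new reading comes with each control period).
- manip.grab_frame(name): name is "scene" or "side" or "wrist"; returns the picture (400x640x3 uint8, blue, green, red); there is no depth.
- manip.camera_info(name): a dict with "K" (3x3 intrinsics, pixels), "k1" (the pictures are not rectified: a ray, as slopes to the right and down, at radius r is drawn at 1 + k1 r^2 times it, then the intrinsics apply), "rvec" (rotation vector, rad) and "tvec" (3), from world to camera coordinates, as OpenCV has them; the wrist camera has in their place "tool_from_camera" (4x4, takes a point from camera to tool coordinates, whose origin is the TCP and whose axes are the flange's). Camera axes: x right, y down, z forward; pixel columns grow to the right and rows downward; lengths in m; the calibration is good to about 2 mm. A picture is of the moment at which its call begins: read the wrist's pose just before it. camera_info takes no time and is no camera call.
- manip.hand_in(): hands the job in, once; it reports no verdict.
The state is a dict: "t": time; "joints": joint angles; "dq": joint speeds; "tau": joint torques, N m; "eef_pos": TCP position; "tool_rot": TCP orientation; "contact_force": force on the tool from outside, world axes, zero at the start; "wrist_torque": the same for the moment, N m; "grip_width": finger opening in m.
Only numpy, scipy, OpenCV 4.12 (cv2) and the standard library are available. Lean on these libraries where they do the work, as an engineer would, in place of code of your own. Each camera call takes 0.05 s, during which the arm holds its last target.

TASK

The toy wagon lies on its back on the dining table. Put the loose pair of wheels back: lower its axle into both forks of the wagon, press it down past the spring catches until both ends rest evenly on the bottoms of the slots, let go, and then slide the blue keeper all the way across over the axle. Be gentle (never press or bang the wheels and axle on the wagon with more than about 40 N), and leave the other things on the table where they are.

Things in the scene. Friction and masses are not known exactly. Their poses are not given: they have to be found in the camera images.
- wheelset: Loose wheelset, 0.14 to 0.28 kg: bare steel axle, 12 mm diameter, 180 mm long, with two wheels fixed on it (60 mm diameter, 18 mm wide, black tyre, yellow disc), mid-planes 78 mm either side of the middle; 138 mm of bare axle between. Stands on its wheels, axle 30 mm up; can roll. Origin: middle of the axle; y along the axle (x, z turn as it rolls). Ends alike, either way round.
- axle_end_a (a point): Centre of one end face of the axle, 90 mm from its middle (+y of the wheelset).
- axle_end_b (a point): Centre of the other end face of the axle, 90 mm from its middle (-y of the wheelset).
- chassis: Red toy wagon lying on its back, fixed to the table: 320 mm along its x, 120 mm along its y, top face 60 mm up (heights here are above the table). Origin: under its centre at table height, z up. The front pair of wheels, already fitted, is at x = +115 mm (tyre tops 130 mm up). Around x = -30 mm stands the wooden bogie with the two forks, behind it (-x) the blue keeper.
- bogie_mark (a point): Point fixed on the wagon at x -60, y 0, 100 mm up: behind the rear end of the bogie's adjustment. The bogie is a stiff push fit: its two slots (always opposite each other, axle along y) stand anywhere from 6 to 54 mm from this point towards the wagon's +x, 100 mm up when seated, which no reading tells: find them by feel or by eye. Floor between the cheeks: 68 mm up.
- cheek_a (a point): Fixed point on the wagon at x -60, y +45, 122 mm up, level with the top of one bogie cheek (upright board 100 mm along x, 14 mm thick, flat top; stands with the bogie, 6 to 54 mm further to +x). In the middle of its length is an open slot 13.5 mm wide, mouth up, lips rounded to 2 mm radius, bottom 94 mm up: a seated axle has its centre 100 mm up. A wheel goes outside each cheek.
- cheek_b (a point): The same for the other cheek, at x -60, y -45 mm. In the +x wall of each slot a sprung steel nub stands out 3.5 mm: an axle laid in the slot stops on it with its centre about 114 mm up (on the cheek tops it would be 128 mm up) and must be pressed past it with some 6 to 12 N on each end, and is held down after that.
- keeper (a joint): Blue keeper sliding on the wagon, travel in m to the wagon's +x: 0 open, 0.068 fully across (starts 0 to 0.004). About 3 N friction, stays put. Two bars (6 mm wide, at y +-33.5 mm, 108 to 116 mm up) joined by a crossbar; open, the bar tips stand at x = -66 mm; pushed across they pass 2 mm above a seated axle but run into one not seated.
- keeper_tab (a point): Top centre of the keeper's upright tab, 138 mm above the table: the tab is 12 mm along the wagon's x, 36 mm along its y and stands 20 mm above the crossbar (crossbar 73 mm long in y, top 118 mm up). At keeper 0 it is at x = -127 mm of the wagon, and moves with the keeper.
- mug: White speckled mug, bystander. Origin: centre of its underside.
- candle_jar: Amber jar with a brass lid on a cork coaster, bystander. Origin: centre of its underside.
- spare_wheel: Single spare wheel lying flat, bystander. Origin: centre of its underside.
- mallet: Hammer with a wooden handle, bystander. Origin: centre of its underside.
- remote: Black remote control, bystander. Origin: centre of its underside.
- toy_block_a: Green toy block, 40 mm cube, bystander. Origin: centre of its underside.
- toy_block_b: Yellow toy block, 60 x 30 x 30 mm, bystander. Origin: centre of its underside.
Things that resemble listed ones, but are neither listed nor needed, are in the scene too. Of the things that look like the wheelset, the middle-sized one is meant.

How it is judged:
On the way:
1. the axle rests on the bottoms of both slots, with the keeper still open (under 10 mm) (z of axle_end_a in the frame of chassis between 0.096 and 0.102 m and z of axle_end_b in the frame of chassis between 0.096 and 0.102 m and x of wheelset in the frame of chassis between -0.057 and -0.003 m and y of wheelset in the frame of chassis between -0.022 and 0.022 m and value of joint keeper below 0.01 m), for 0.2 s.
At the end, for the whole second after the job is handed in: Both axle ends seated in the forks (end centres 96 to 102 mm above the table, axle middle 57 to 3 mm behind the wagon's centre along its x and within 22 mm of it along its y), the keeper slid across by more than 60 mm, the wheelset at rest (z of axle_end_a in the frame of chassis between 0.096 and 0.102 m and z of axle_end_b in the frame of chassis between 0.096 and 0.102 m and x of wheelset in the frame of chassis between -0.057 and -0.003 m and y of wheelset in the frame of chassis between -0.022 and 0.022 m and value of joint keeper above 0.06 m and linear speed of wheelset below 0.02 m/s); the robot touches nothing.
It fails at once if the wheelset pressed or banged on the wagon with more than 40 N (contact force between wheelset and chassis above 40 N).
It fails at once if another thing on the table moved by more than 30 mm (distance of any of mug, candle_jar, spare_wheel, mallet, remote, toy_block_a, toy_block_b from where it was at the start of the episode above 0.03 m).
It also fails if it takes over 72 s, if anything falls off the work surface, if the arm or the gripper's body presses on something with over 40 N, if the wrist force passes 120 N, or if a joint passes its speed limit or range.

## Working session

There is one attempt and no reset: what is moved stays moved. The work goes in short steps, Python scripts to look and compute and a tool call to move; the robot and the scene stay as the last step left them, time stands still between calls to the robot, and variables do not carry over. Pictures are saved under pics/ and viewed, and the job is handed in when it is done.

Besides the shell and the picture viewer there is one more tool, called after "Call:" by a JSON object that holds its "method" and its "body", one argument or row to a line. arm_command: Moves the arm, as the interface text tells. Scaled input: -1 to 1 covers 0.025 m each way for a shift and 5 degrees each way for a turn. Its arguments: {"type":"object","properties":{"deltas":{"type":"array","items":{"type":"array","items":{"type":"array","items":{"type":"number"}}}},"squeeze":{"type":"number"}},"required":["deltas"]}

```bash
mkdir -p pics; python3 - <<'E'
from plant import manip
import cv2
for n in ["scene","side","wrist"]:
    im=manip.grab_frame(n); cv2.imwrite(f"pics/{n}0.png",im)
    print(n,manip.camera_info(n))
print(manip.read_state())
E
```

```text
scene {'K': array([[442.29952137,   0.        , 315.52116451],
       [  0.        , 442.29952137, 199.82446341],
       [  0.        ,   0.        ,   1.        ]]), 'k1': 0.025316316690688314, 'rvec': array([ 1.56058372,  1.8296762 , -0.87172698]), 'tvec': array([ 0.04943711, -0.22209342,  1.57360487])}
side {'K': array([[466.36745647,   0.        , 322.54394166],
       [  0.        , 466.36745647, 198.20945171],
       [  0.        ,   0.        ,   1.        ]]), 'k1': -0.1155488470274013, 'rvec': array([ 0.48884945, -2.83328291,  1.00137807]), 'tvec': array([0.45816131, 0.18684386, 1.4897708 ])}
wrist {'K': array([[299.34796783,   0.        , 321.05921782],
       [  0.        , 299.34796783, 199.72496799],
       [  0.        ,   0.        ,   1.        ]]), 'k1': -0.015193287865762142, 'tool_from_camera': array([[-6.30035193e-04, -9.63513570e-01, -2.67658745e-01,
         6.64815872e-02],
       [ 9.99999739e-01, -7.01406877e-04,  1.71038746e-04,
        -1.93001701e-04],
       [-3.52535837e-04, -2.67658568e-01,  9.63513761e-01,
        -1.66496563e-01],
       [ 0.00000000e+00,  0.00000000e+00,  0.00000000e+00,
         1.00000000e+00]])}
{'t': 0.15, 'joints': array([-1.03124714e-01,  8.78120222e-02,  1.37191619e+00,  3.03023101e-06,
        1.68361385e+00, -1.03099706e-01]), 'dq': array([-0.00167412, -0.00289329, -0.00567927,  0.00081587,  0.00030238,
       -0.00116978]), 'tau': array([ 1.22744677e-03, -3.52374566e+01, -3.13678122e+01, -1.70676763e-04,
        8.12124257e-03, -6.53522420e-05]), 'eef_pos': array([5.49571181e-01, 2.72230057e-05, 2.06388805e-01]), 'tool_rot': array([ 7.07115233e-01,  7.07097789e-01, -5.50390917e-04, -6.79834300e-04]), 'contact_force': array([ 0.01438617,  0.38852283, -0.22803858]), 'wrist_torque': array([ 0.02760017, -0.03906969,  0.00441671]), 'grip_width': 0.08528183831145159}
```

View pics/scene0.png

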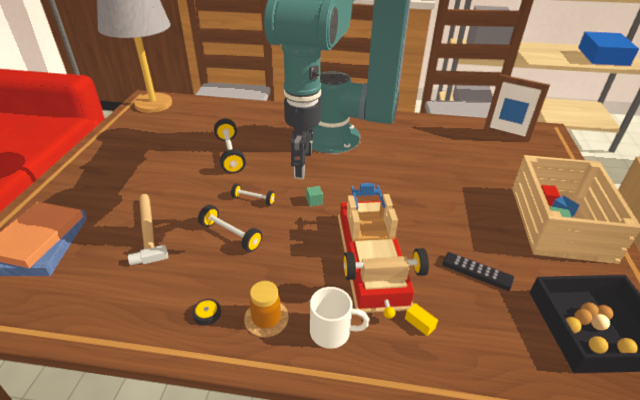

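View pics/side0.png

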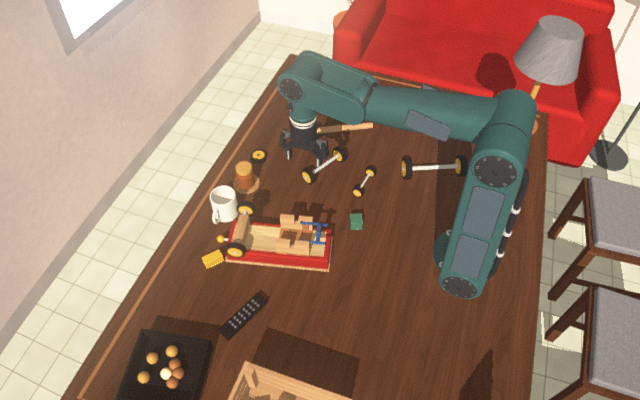

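View pics/wrist0.png

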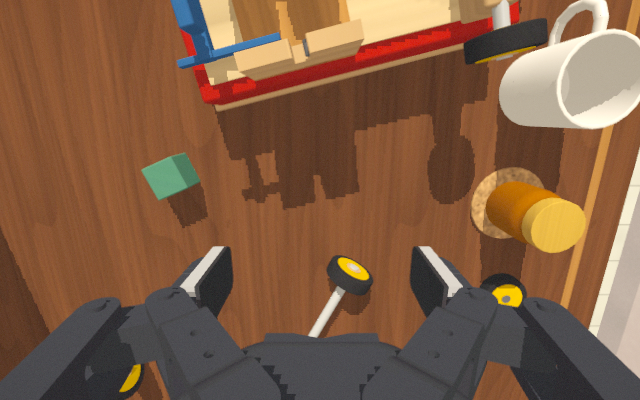

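```bash
cat > h.py <<'E'
import numpy as np, cv2
from scipy.spatial.transform import Rotation as R
from plant import manip
def cam(n, st=None):
    c=manip.camera_info(n)
    if n=='wrist':
        T=np.eye(4);T[:3,:3]=R.from_quat(st['tool_rot']).as_matrix();T[:3,3]=st['eef_pos']
        M=np.linalg.inv(T@c['tool_from_camera'])
        return c['K'],c['k1'],M[:3,:3],M[:3,3]
    return c['K'],c['k1'],R.from_rotvec(c['rvec']).as_matrix(),c['tvec']
def proj(P,C):
    K,k1,Rm,t=C
    p=np.atleast_2d(P)@Rm.T+t; s=p[:,:2]/p[:,2:]; s=s*(1+k1*(s**2).sum(1,keepdims=True))
    return s@K[:2,:2].T+K[:2,2]
def ray(uv,C):
    K,k1,Rm,t=C
    d=(np.array(uv,float)-K[:2,2])/np.diag(K)[:2]; s=d.copy()
    for _ in range(20): s=d/(1+k1*(s@s))
    v=Rm.T@np.array([s[0],s[1],1.]); o=-Rm.T@t
    return o,v/np.linalg.norm(v)
def plane(uv,z,C):
    o,v=ray(uv,C); return o+v*(z-o[2])/v[2]
def crop(im,x0,x1,y0,y1,s,name):
    cv2.imwrite(name,cv2.resize(im[y0:y1,x0:x1],None,fx=s,fy=s,interpolation=cv2.INTER_CUBIC))
E
python3 - <<'E'
from h import *
im=cv2.imread('pics/scene0.png'); crop(im,180,300,110,260,4,'pics/c1.png'); crop(im,330,450,170,310,4,'pics/c2.png')
im=cv2.imread('pics/side0.png'); crop(im,210,350,195,285,5,'pics/c3.png'); crop(im,290,480,135,205,4,'pics/c4.png')
E
```

```text
(no output)
```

View pics/c1.png

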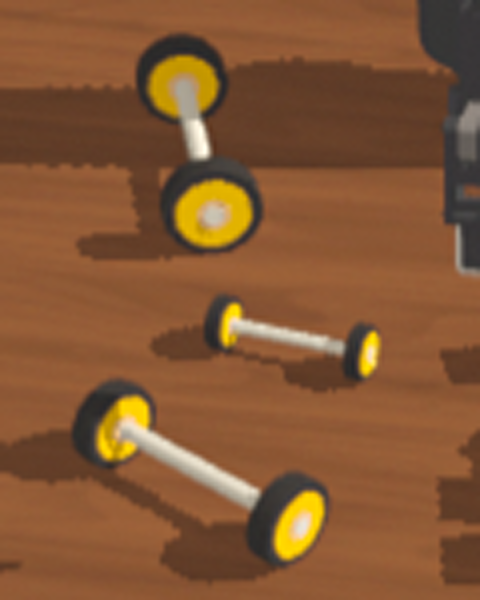

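View pics/c2.png

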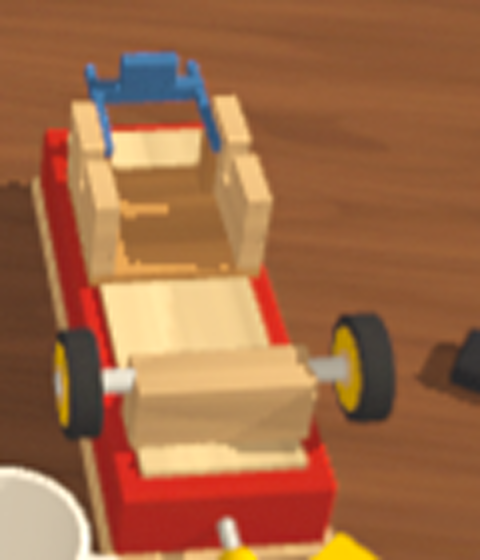

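View pics/c3.png

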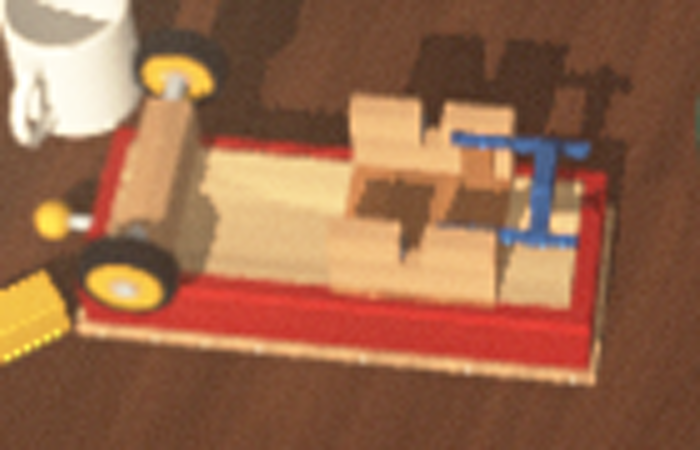

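View pics/c4.png

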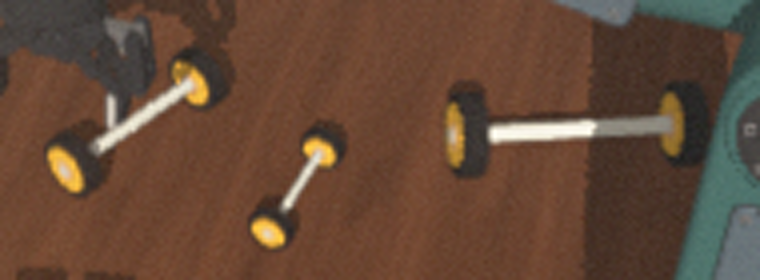

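```bash
cat > fit.py <<'E'
from h import *
from scipy.optimize import least_squares
S=cam('scene');D=cam('side')
def tri(obs):
    A=np.zeros((3,3));b=np.zeros(3)
    for uv,C in obs:
        o,v=ray(uv,C);P=np.eye(3)-np.outer(v,v);A+=P;b+=P@o
    return np.linalg.solve(A,b)
for n,a,b in [('A',(225.2,130),(233,162)),('B',(237.5,190.5),(271,198)),('C',(209.5,216.5),(254,240))]:
    for z in (0.02,.03,.04):
        p,q=plane(a,z,S),plane(b,z,S); print(n,z,p.round(3),q.round(3),np.linalg.norm(p-q).round(3))
for n,a,b,c,d in [('A',(225.2,130),(233,162),(461,165.5),(405.5,168)),('C',(209.5,216.5),(254,240),(338.2,155.5),(307.5,176.2))]:
    p=tri([(a,S),(c,D)]);q=tri([(b,S),(d,D)]);print('tri',n,p.round(4),q.round(4),np.linalg.norm(p-q))
s2=lambda x,y:np.array([330+x/4,170+y/4]); d3=lambda x,y:np.array([210+x/5,195+y/5])
# (C, pixel, point fn of s)
o=[]
def add(C,uv,f): o.append((C,uv,f))
add(S,s2(110,465),lambda s:(.16,-.06,.06)); add(S,s2(325,455),lambda s:(.16,.06,.06))
add(S,s2(45,133),lambda s:(-.16,-.06,.06))
add(D,d3(590,330),lambda s:(-.16,.06,.06)); add(D,d3(607,172),lambda s:(-.16,-.06,.06))
add(D,d3(82,285),lambda s:(.16,.06,.06)); add(D,d3(120,128),lambda s:(.16,-.06,.06))
# cheeks +y outer
add(D,d3(330,220),lambda s:(-.01+s,.038,.122)); add(D,d3(497,232),lambda s:(-.11+s,.038,.122))
add(D,d3(352,96),lambda s:(-.01+s,-.052,.122)); add(D,d3(517,108),lambda s:(-.11+s,-.052,.122))
add(S,s2(150,57),lambda s:(-.127,0,.138))
if __name__=='__main__':
    def W(p,P):
        x,y,a=p[:3];P=np.array(P);c,s=np.cos(a),np.sin(a);return np.array([x+c*P[0]-s*P[1],y+s*P[0]+c*P[1],P[2]])
    def res(p): return np.concatenate([proj(W(p,f(p[3])),C)[0]-uv for C,uv,f in o])
    best=min((least_squares(res,[.6,.2,a,.03],loss='soft_l1') for a in np.linspace(-3,3,13)),key=lambda r:r.cost)
    print(best.x,np.degrees(best.x[2]),best.cost); print(best.fun.reshape(-1,2).round(1))
    np.save('ch.npy',best.x)
E
python3 fit.py
```

```text
A 0.02 [ 0.048 -0.366  0.02 ] [ 0.239 -0.279  0.02 ] 0.21
A 0.03 [ 0.065 -0.359  0.03 ] [ 0.254 -0.273  0.03 ] 0.208
A 0.04 [ 0.081 -0.353  0.04 ] [ 0.268 -0.268  0.04 ] 0.205
B 0.02 [ 0.381 -0.222  0.02 ] [ 0.4   -0.118  0.02 ] 0.106
B 0.03 [ 0.394 -0.217  0.03 ] [ 0.412 -0.114  0.03 ] 0.104
B 0.04 [ 0.406 -0.212  0.04 ] [ 0.424 -0.111  0.04 ] 0.103
C 0.02 [ 0.506 -0.263  0.02 ] [ 0.576 -0.121  0.02 ] 0.158
C 0.03 [ 0.517 -0.257  0.03 ] [ 0.586 -0.117  0.03 ] 0.156
C 0.04 [ 0.528 -0.252  0.04 ] [ 0.596 -0.114  0.04 ] 0.154
tri A [ 0.075  -0.3563  0.0378] [ 0.2653 -0.2703  0.0398] 0.20884135390001218
tri C [ 0.5151 -0.2586  0.0284] [ 0.5853 -0.1189  0.0316] 0.15631651691498408
[0.56413956 0.17695047 0.22420403 0.01310605] 12.845944682610003 19.448670410399643
[[ 0.5  5.1]
 [ 1.8  5. ]
 [-0.6 -4.2]
 [ 1.3  0.5]
 [ 1.8 -0.3]
 [-0.9 -1.7]
 [ 0.3 -1.6]
 [-0.2 -0.6]
 [-0.1  0.5]
 [ 0.5  0.1]
 [-0.3  0.9]
 [-0.5 -2. ]]
```

Candidates: large one (229,147), small one (253,195), middle one (230,228) at 156 mm between wheel centres. That matches the 156 mm in the description, so I choose the middle one, already checked in the crop. Next: hover beside it for a wrist view.

```bash
cat > plan.py <<'E'
from h import *
import sys
def jaw(st):
    M=R.from_quat(st['tool_rot']).as_matrix(); return np.degrees(np.arctan2(M[1,1],M[0,1]))
def plan(x,y,z,th,claw,n):
    st=manip.read_state(); p=st['eef_pos'].copy(); a0=jaw(st)
    tgt=np.array([x,y,z]); d=(tgt-p)/n; da=(th-a0+180)%360-180; rows=[]
    for i in range(n):
        a=np.radians(a0+da*i/n); Y=np.array([np.cos(a),np.sin(a),0]);X=np.array([-np.sin(a),np.cos(a),0])
        rows.append([round(float(v),2) for v in (d@X/.025,d@Y/.025,-d[2]/.025,-da/n/5,claw)])
    print('t',st['t'],p.round(4),'jaw',a0.round(2),'w',st['grip_width'],'F',st['contact_force'].round(2)); print(rows)
if __name__=='__main__': plan(*map(float,sys.argv[1:6]),int(sys.argv[6]))
E
python3 plan.py 0.529 -0.233 0.20 -26.6 1 12
python3 - <<'E'
from h import *
print(R.from_quat(manip.read_state()['tool_rot']).as_matrix().round(3))
E
```

```text
t 0.15 [0.5496 0.     0.2064] jaw -0.0 w 0.08528183831145159 F [ 0.01  0.39 -0.23]
[[-0.78, -0.07, 0.02, 0.44, 1.0], [-0.78, -0.04, 0.02, 0.44, 1.0], [-0.78, -0.01, 0.02, 0.44, 1.0], [-0.78, 0.02, 0.02, 0.44, 1.0], [-0.78, 0.05, 0.02, 0.44, 1.0], [-0.78, 0.08, 0.02, 0.44, 1.0], [-0.77, 0.11, 0.02, 0.44, 1.0], [-0.77, 0.14, 0.02, 0.44, 1.0], [-0.76, 0.17, 0.02, 0.44, 1.0], [-0.75, 0.2, 0.02, 0.44, 1.0], [-0.75, 0.23, 0.02, 0.44, 1.0], [-0.74, 0.26, 0.02, 0.44, 1.0]]
[[ 0.     1.    -0.002]
 [ 1.    -0.     0.   ]
 [ 0.    -0.002 -1.   ]]
```

Call:
{"method": "arm_command", "body": {
  "deltas": [
    [[-0.78, -0.07, 0.02, 0.44, 1], [-0.78, -0.04, 0.02, 0.44, 1], [-0.78, -0.01, 0.02, 0.44, 1], [-0.78, 0.02, 0.02, 0.44, 1], [-0.78, 0.05, 0.02, 0.44, 1], [-0.78, 0.08, 0.02, 0.44, 1], [-0.77, 0.11, 0.02, 0.44, 1], [-0.77, 0.14, 0.02, 0.44, 1]]
  ],
  "squeeze": 80
}}

```text
t: 0.82
eef_pos: [0.5333, -0.1567, 0.1979]
tool_rot: [0.809, 0.588, -0.002, -0.004]
contact_force: [0.9, -0.4, -0.2]
grip_width: 0.0856
```

Call:
{"method": "arm_command", "body": {
  "deltas": [
    [[-0.76, 0.17, 0.02, 0.44, 1], [-0.75, 0.2, 0.02, 0.44, 1], [-0.75, 0.23, 0.02, 0.44, 1], [-0.74, 0.26, 0.02, 0.44, 1], [0, 0, 0, 0, 1]]
  ]
}}

```text
t: 1.23
eef_pos: [0.5232, -0.2411, 0.1922]
tool_rot: [0.855, 0.519, -0.004, -0.006]
contact_force: [0.0, 1.1, -0.1]
grip_width: 0.0854
```

```bash
python3 - <<'E'
from h import *
from plan import jaw
st=manip.read_state();im=manip.grab_frame('wrist');cv2.imwrite('pics/w1.png',im)
print(st['t'],st['eef_pos'],jaw(st)); np.save('w1.npy',np.r_[st['eef_pos'],st['tool_rot']])
print(proj([[.551,-.188,.03],[.515,-.258,.03],[.585,-.119,.03]],cam('wrist',st)))
E
```

```text
1.2333 [ 0.52323601 -0.24110021  0.1922074 ] -27.447873237825423
[[322.92178687 122.89645895]
 [323.13170233 194.46374696]
 [321.36177765  43.63479885]]
```

View pics/w1.png

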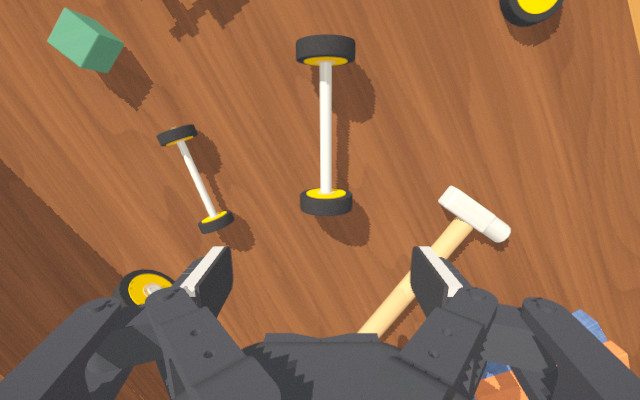

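Wrist view: the middle wheelset runs from disc junction (325,63) to (326,191), nearly aligned with the tool. I refine its pose from these pixels.

```bash
python3 - <<'E'
from h import *
from plan import plan
v=np.load('w1.npy');C=cam('wrist',dict(eef_pos=v[:3],tool_rot=v[3:]))
a=plane((325,64),.03,C);b=plane((326,191),.03,C);print(a,b,np.linalg.norm(a-b));m=(a+b)/2;d=a-b
th=np.degrees(np.arctan2(d[1],d[0]))-90;print(m,th); m2=m
plan(m[0],m[1],0.10,th,1,6)
E
```

```text
[ 0.5795706  -0.13744438  0.03      ] [ 0.51974192 -0.25589353  0.03      ] 0.13270144379981638
[ 0.54965626 -0.19666895  0.03      ] -26.798348158202728
t 1.2833 [ 0.5235 -0.2393  0.1922] jaw -27.32 w 0.08549896863688815 F [-0.12 -0.65  0.14]
[[0.33, 0.02, 0.61, -0.02, 1.0], [0.33, 0.03, 0.61, -0.02, 1.0], [0.33, 0.03, 0.61, -0.02, 1.0], [0.33, 0.03, 0.61, -0.02, 1.0], [0.33, 0.03, 0.61, -0.02, 1.0], [0.33, 0.03, 0.61, -0.02, 1.0]]
```

Call:
{"method": "arm_command", "body": {
  "deltas": [
    [[0.37, 0.02, 0.61, -0.02, 1], [0.37, 0.03, 0.61, -0.02, 1], [0.37, 0.03, 0.61, -0.02, 1], [0.37, 0.03, 0.61, -0.02, 1], [0.37, 0.03, 0.61, -0.02, 1], [0.37, 0.03, 0.61, -0.02, 1], [0, 0, 0, 0, 1], [0, 0, 0, 0, 1]]
  ]
}}

```text
t: 1.95
eef_pos: [0.5529, -0.182, 0.0977]
tool_rot: [0.849, 0.529, -0.002, -0.008]
contact_force: [-0.1, -0.3, 1.1]
grip_width: 0.0857
```

```bash
python3 - <<'E'
from h import *
from plan import jaw
st=manip.read_state();im=manip.grab_frame('wrist');cv2.imwrite('pics/w2.png',im)
print(st['t'],st['eef_pos'],jaw(st)); np.save('w2.npy',np.r_[st['eef_pos'],st['tool_rot']])
im=manip.grab_frame('scene');crop(im,180,300,110,260,4,'pics/s2.png')
im=manip.grab_frame('side');crop(im,270,430,105,205,4,'pics/d2.png')
E
```

```text
1.95 [ 0.55288046 -0.18201876  0.09772539] -26.170868263260953
```

View pics/w2.png

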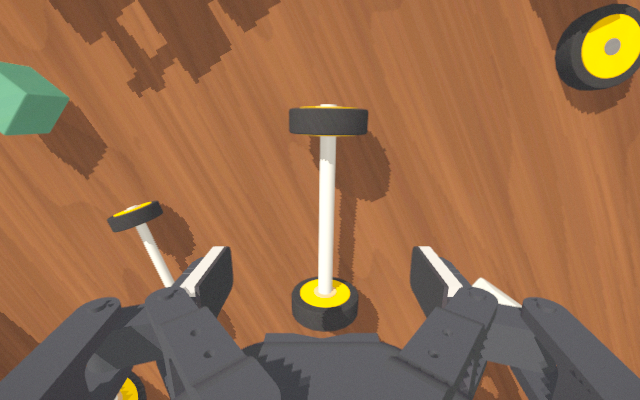

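View pics/s2.png

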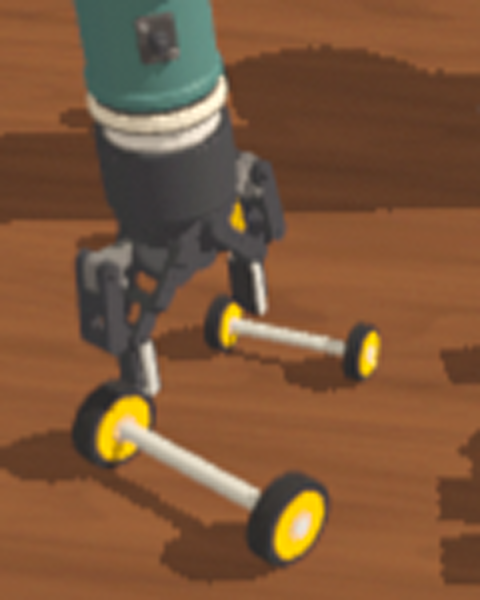

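```bash
python3 - <<'E'
from h import *
v1=np.load('w1.npy');v2=np.load('w2.npy')
C1=cam('wrist',dict(eef_pos=v1[:3],tool_rot=v1[3:]));C2=cam('wrist',dict(eef_pos=v2[:3],tool_rot=v2[3:]))
for uv in [(324,292),(328,136),(328,106)]: print(plane(uv,.03,C2).round(4))
S=cam('scene');D=cam('side')
p=proj([v2[:3]],S)[0];print('tcp scene',p,(p-[180,110])*4); p=proj([v2[:3]],D)[0]; print((p-[270,105])*4)
def pts(x,y,a):
    u=np.array([np.cos(a),np.sin(a),0]);m=np.array([x,y,.03]); return m,u
from scipy.optimize import least_squares
obs=[(C1,(325,64),.069),(C1,(326,191),-.069),(C2,(324,292),-.069),(S,(180+127/4,110+430/4),-.069),(S,(180+301/4,110+523/4),.09)]
def res(q):
    m,u=pts(*q); return np.concatenate([proj(m+u*s,C)[0]-uv for C,uv,s in obs])
for sel in (obs,obs[:3],obs[3:]):
    obs=sel;r=least_squares(res,[.55,-.19,1.1]);print(r.x,np.degrees(r.x[2]),r.fun.reshape(-1,2).round(1).tolist())
E
```

```text
[ 0.5179 -0.2574  0.03  ]
[ 0.5803 -0.1369  0.03  ]
[ 0.5899 -0.1171  0.03  ]
tcp scene [230.10404593 208.31212455] [200.4161837  393.24849819]
[207.75010567 195.70037522]
[ 0.54912837 -0.19622177  1.10110011] 63.08838928350731 [[-0.5, -3.0], [-0.7, 2.1], [0.1, 0.3], [-2.5, -0.8], [-1.2, 0.4]]
[ 0.54928258 -0.19672066  1.0989902 ] 62.967500393158275 [[-0.0, -2.6], [-0.5, 2.4], [0.4, 0.7]]
[ 0.54873822 -0.19143401  1.09547074] 62.765850005403514 [[-0.6, -0.8], [0.5, 0.7]]
```

View pics/d2.png

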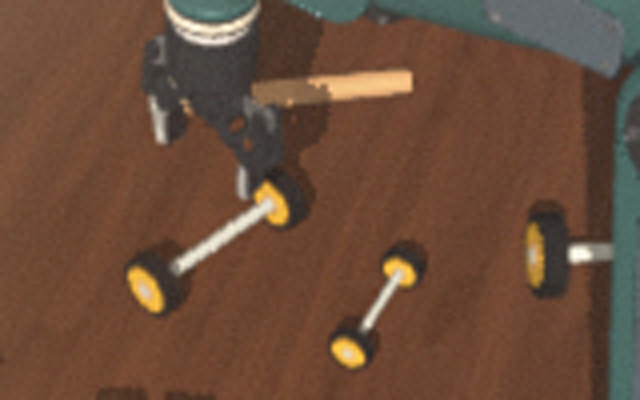

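```bash
python3 plan.py 0.549 -0.195 0.03 -27 1 5
```

```text
t 2.1 [ 0.5533 -0.1834  0.0989] jaw -26.28 w 0.08559622319756584 F [-0.24  0.02  0.08]
[[-0.1, 0.01, 0.55, 0.03, 1.0], [-0.1, 0.01, 0.55, 0.03, 1.0], [-0.1, 0.01, 0.55, 0.03, 1.0], [-0.1, 0.01, 0.55, 0.03, 1.0], [-0.1, 0.01, 0.55, 0.03, 1.0]]
```

Call:
{"method": "arm_command", "body": {
  "deltas": [
    [[-0.1, 0.01, 0.55, 0.03, 1], [-0.1, 0.01, 0.55, 0.03, 1], [-0.1, 0.01, 0.55, 0.03, 1], [-0.1, 0.01, 0.55, 0.03, 1], [-0.1, 0.01, 0.5, 0.03, 1], [0, 0, 0, 0, 1], [0, 0, 0, 0, 1]]
  ]
}}

```text
t: 2.68
eef_pos: [0.5538, -0.2012, 0.0405]
tool_rot: [0.854, 0.521, 0.004, 0.002]
contact_force: [0.1, 0.3, -0.6]
grip_width: 0.0852
```

```bash
python3 plan.py 0.549 -0.195 0.012 -27 1 2
```

```text
t 2.6833 [ 0.5538 -0.2012  0.0405] jaw -27.26 w 0.0852351217561739 F [ 0.13  0.32 -0.61]
[[0.07, -0.14, 0.57, -0.03, 1.0], [0.07, -0.14, 0.57, -0.03, 1.0]]
```

Call:
{"method": "arm_command", "body": {
  "deltas": [
    [[0.1, -0.14, 0.5, 0, 1], [0.1, -0.14, 0.5, 0, 1], [0, 0, 0.1, 0, 1], [0, 0, 0, 0, 1]]
  ]
}}

```text
t: 3.02
eef_pos: [0.5533, -0.1957, 0.0179]
tool_rot: [0.854, 0.52, 0.006, 0.006]
contact_force: [-0.1, -0.3, 0.4]
grip_width: 0.0855
```

```bash
python3 plan.py 0.549 -0.195 0.011 -27 1 2
```

```text
t 3.0167 [ 0.5533 -0.1957  0.0179] jaw -27.33 w 0.08551598488702118 F [-0.11 -0.34  0.36]
[[-0.03, -0.08, 0.14, -0.03, 1.0], [-0.03, -0.08, 0.14, -0.03, 1.0]]
```

Call:
{"method": "arm_command", "body": {
  "deltas": [
    [[0, -0.1, 0.15, 0, 1], [0, -0.1, 0.15, 0, 1], [0, 0, 0, 0, -0.3], [0, 0, 0, 0, -1], [0, 0, 0, 0, -1], [0, 0, 0, 0, -1], [0, 0, 0, 0, -1], [0, 0, 0, 0, -1]]
  ]
}}

```text
t: 3.68
eef_pos: [0.5518, -0.1951, 0.0148]
tool_rot: [0.854, 0.52, 0.009, 0.009]
contact_force: [0.3, 0.3, -0.7]
grip_width: 0.0125
```

```bash
python3 plan.py 0.549 -0.195 0.011 -27 1 2
```

```text
t 3.6833 [ 0.5518 -0.1951  0.0148] jaw -27.33 w 0.012519946443750431 F [ 0.25  0.3  -0.68]
[[-0.02, -0.05, 0.08, -0.03, 1.0], [-0.02, -0.05, 0.08, -0.03, 1.0]]
```

```bash
sed -i "s/print('t',st/print('toolz',R.from_quat(st['tool_rot']).as_matrix()[:,2].round(4),R.from_quat(st['tool_rot']).as_matrix()[2].round(4));print('t',st/" plan.py; python3 plan.py 0.55 -0.17 0.12 -22 -1 5
```

```text
toolz [ 0.0245 -0.0071 -0.9997] [ 0.005   0.025  -0.9997]
t 3.6833 [ 0.5518 -0.1951  0.0148] jaw -27.33 w 0.012519946443750431 F [ 0.25  0.3  -0.68]
[[0.17, -0.1, -0.84, -0.21, -1.0], [0.17, -0.1, -0.84, -0.21, -1.0], [0.18, -0.1, -0.84, -0.21, -1.0], [0.18, -0.09, -0.84, -0.21, -1.0], [0.18, -0.09, -0.84, -0.21, -1.0]]
```

Call:
{"method": "arm_command", "body": {
  "deltas": [
    [[0, 0, -0.3, 0, -1], [0, 0, -0.8, 0, -1], [0.18, -0.1, -0.84, -0.2, -1], [0.18, -0.1, -0.84, -0.2, -1], [0.18, -0.1, -0.84, -0.2, -1], [0.18, -0.1, -0.84, -0.2, -1], [0, 0, 0, 0, -1]]
  ]
}}

```text
t: 4.27
eef_pos: [0.5465, -0.1728, 0.1316]
tool_rot: [0.835, 0.55, 0.007, 0.008]
contact_force: [0.3, 0.0, 0.6]
grip_width: 0.0002
```

```bash
python3 plan.py 0.548 0.04 0.23 12.85 -1 12
```

```text
toolz [ 0.0207 -0.0051 -0.9998] [ 0.0035  0.0211 -0.9998]
t 4.2667 [ 0.5465 -0.1728  0.1316] jaw -23.2 w 0.00017524757715207105 F [0.28 0.04 0.64]
[[0.65, -0.27, -0.33, -0.6, -1.0], [0.67, -0.24, -0.33, -0.6, -1.0], [0.68, -0.2, -0.33, -0.6, -1.0], [0.69, -0.17, -0.33, -0.6, -1.0], [0.7, -0.13, -0.33, -0.6, -1.0], [0.7, -0.1, -0.33, -0.6, -1.0], [0.71, -0.06, -0.33, -0.6, -1.0], [0.71, -0.02, -0.33, -0.6, -1.0], [0.71, 0.02, -0.33, -0.6, -1.0], [0.71, 0.05, -0.33, -0.6, -1.0], [0.7, 0.09, -0.33, -0.6, -1.0], [0.7, 0.13, -0.33, -0.6, -1.0]]
```

```bash
python3 - <<'E'
from h import *
from plan import jaw
st=manip.read_state();im=manip.grab_frame('wrist');cv2.imwrite('pics/w3.png',im)
print(st['t'],st['eef_pos'],jaw(st)); np.save('w3.npy',np.r_[st['eef_pos'],st['tool_rot']])
im=manip.grab_frame('scene');crop(im,180,300,110,260,4,'pics/s3.png')
E
```

```text
4.2667 [ 0.54649266 -0.17280244  0.13163674] -23.19871977823552
```

View pics/w3.png

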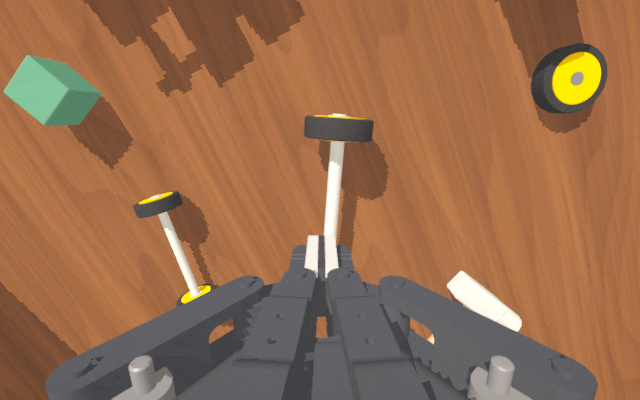

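View pics/s3.png

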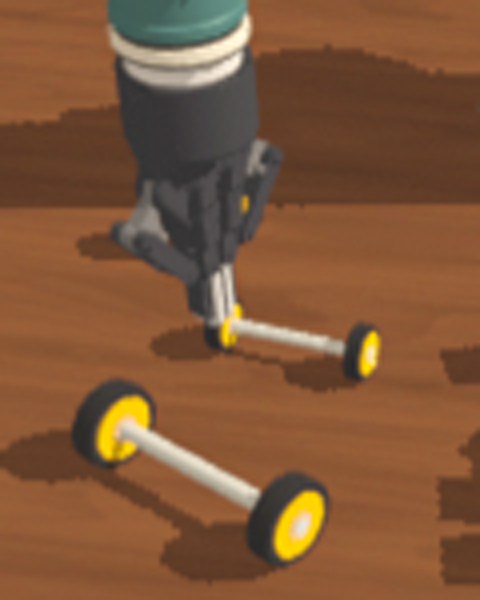

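```bash
python3 - <<'E'
from h import *
v=np.load('w3.npy');C=cam('wrist',dict(eef_pos=v[:3],tool_rot=v[3:]))
a=plane((337,150),.03,C);b=plane((331.5,228),.03,C)
d=a-b;u=d/np.linalg.norm(d);print(a,b,np.degrees(np.arctan2(d[1],d[0])))
m=np.array([.549,-.195,.03]); print(b+u*((m-b)@u))
E
python3 plan.py 0.549 -0.195 0.04 -27 1 5
```

```text
[ 0.57693742 -0.1442497   0.03      ] [ 0.54390519 -0.2104828   0.03      ] 63.493327922064516
[ 0.55110364 -0.19604914  0.03      ]
toolz [ 0.0147 -0.0031 -0.9999] [ 0.0029  0.0147 -0.9999]
t 4.3667 [ 0.5446 -0.1727  0.1272] jaw -23.27 w 0.00022571575969201126 F [-0.36 -0.4  -0.35]
[[-0.15, 0.1, 0.7, 0.15, 1.0], [-0.15, 0.1, 0.7, 0.15, 1.0], [-0.15, 0.11, 0.7, 0.15, 1.0], [-0.15, 0.11, 0.7, 0.15, 1.0], [-0.14, 0.11, 0.7, 0.15, 1.0]]
```

Target (0.551,-0.196). Open first, then descend.

Call:
{"method": "arm_command", "body": {
  "deltas": [
    [[-0.15, 0.12, 0, 0.15, 1], [-0.15, 0.12, 0, 0.15, 1], [-0.15, 0.12, 0, 0.15, 1], [-0.15, 0.12, 0, 0.15, 1], [-0.15, 0.12, 0, 0.15, 1], [0, 0, 0.5, 0, 1], [0, 0, 0.8, 0, 1], [0, 0, 0.8, 0, 1]]
  ]
}}

```text
t: 5.03
eef_pos: [0.5509, -0.2011, 0.0693]
tool_rot: [0.856, 0.518, 0.004, 0.005]
contact_force: [1.4, -0.5, -0.5]
grip_width: 0.0855
```

```bash
python3 plan.py 0.551 -0.196 0.014 -26.6 1 3
```

```text
toolz [ 0.0124 -0.0032 -0.9999] [ 0.0029  0.0124 -0.9999]
t 5.0333 [ 0.5509 -0.2011  0.0693] jaw -27.66 w 0.08545549222829663 F [ 1.43 -0.51 -0.47]
[[0.06, -0.03, 0.74, -0.07, 1.0], [0.06, -0.03, 0.74, -0.07, 1.0], [0.06, -0.03, 0.74, -0.07, 1.0]]
```

Call:
{"method": "arm_command", "body": {
  "deltas": [
    [[0.06, -0.03, 0.5, -0.07, 1], [0.06, -0.03, 0.6, -0.07, 1], [0.06, -0.03, 0.4, -0.07, 1], [0, 0, 0.1, 0, 1], [0, 0, 0, 0, 1]]
  ]
}}

```text
t: 5.45
eef_pos: [0.5452, -0.1942, 0.0155]
tool_rot: [0.851, 0.525, -0.0, -0.003]
contact_force: [-0.7, -0.6, -0.1]
grip_width: 0.0853
```

```bash
python3 plan.py 0.551 -0.196 0.012 -26.6 1 2
```

```text
toolz [-0.0031  0.0044 -1.    ] [ 0.0026 -0.0048 -1.    ]
t 5.45 [ 0.5452 -0.1942  0.0155] jaw -26.71 w 0.08527460469211161 F [-0.66 -0.62 -0.07]
[[0.02, 0.12, 0.07, -0.01, 1.0], [0.02, 0.12, 0.07, -0.01, 1.0]]
```

Call:
{"method": "arm_command", "body": {
  "deltas": [
    [[0, 0.15, 0.1, 0, 1], [0, 0.07, 0, 0, 1], [0, 0, 0, 0, -1], [0, 0, 0, 0, -1], [0, 0, 0, 0, -1], [0, 0, 0, 0, -1], [0, 0, 0, 0, -1], [0, 0, 0, 0, -1]]
  ],
  "squeeze": 80
}}

```text
t: 6.12
eef_pos: [0.5537, -0.1986, 0.0171]
tool_rot: [0.851, 0.524, 0.002, 0.001]
contact_force: [-1.2, 1.2, 0.3]
grip_width: 0.0125
```

Call:
{"method": "arm_command", "body": {
  "deltas": [
    [[0, 0, 0, 0, -1], [0, 0, 0, 0, -1], [0, 0, 0, 0, -1], [0, 0, 0, 0, -1]]
  ]
}}

```text
t: 6.45
eef_pos: [0.5539, -0.1987, 0.0177]
tool_rot: [0.851, 0.524, 0.002, 0.001]
contact_force: [0.2, -0.2, 0.4]
grip_width: -0.0
```

```bash
python3 plan.py 0.55 -0.17 0.12 -22 -1 5
```

```text
toolz [ 5.1e-03  5.0e-04 -1.0e+00] [ 0.0027  0.0044 -1.    ]
t 6.45 [ 0.5539 -0.1987  0.0177] jaw -26.73 w -4.8411152497573456e-05 F [ 0.16 -0.2   0.43]
[[0.19, -0.13, -0.82, -0.19, -1.0], [0.19, -0.13, -0.82, -0.19, -1.0], [0.2, -0.12, -0.82, -0.19, -1.0], [0.2, -0.12, -0.82, -0.19, -1.0], [0.2, -0.12, -0.82, -0.19, -1.0]]
```

```bash
python3 - <<'E'
from h import *
from plan import jaw
st=manip.read_state();im=manip.grab_frame('wrist');cv2.imwrite('pics/w4.png',im)
np.save('w4.npy',np.r_[st['eef_pos'],st['tool_rot']])
im=manip.grab_frame('scene');crop(im,180,300,110,260,4,'pics/s4.png')
im=manip.grab_frame('side');crop(im,270,430,105,205,4,'pics/d4.png')
print((proj([st['eef_pos']],cam('scene'))[0]-[180,110])*4,(proj([st['eef_pos']],cam('side'))[0]-[270,105])*4)
E
```

```text
[188.37240608 486.15557975] [211.53013175 244.41020902]
```

View pics/w4.png

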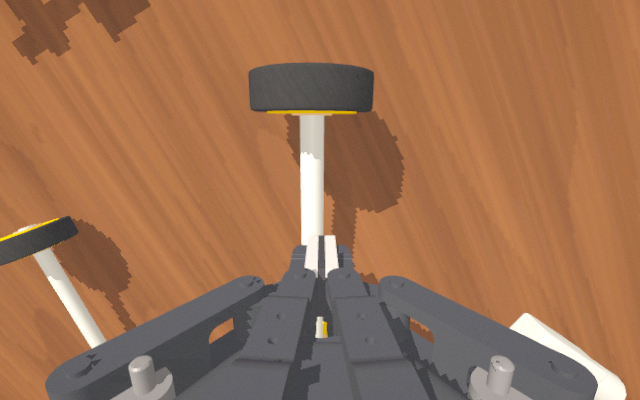

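View pics/s4.png

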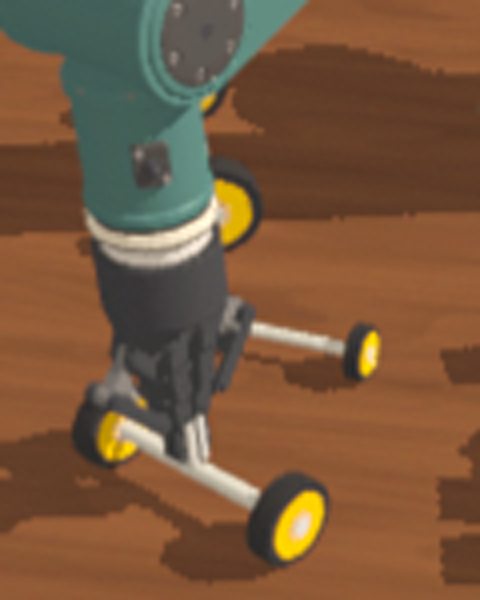

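View pics/d4.png

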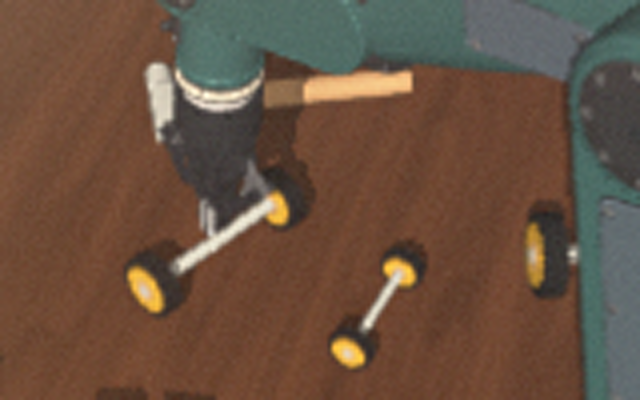

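```bash
python3 - <<'E'
from h import *
for n in ('w3','w4'):
    v=np.load(n+'.npy');C=cam('wrist',dict(eef_pos=v[:3],tool_rot=v[3:]))
    M=R.from_quat(v[3:]).as_matrix()
    for dz in (0,-.01,-.019,-.03): 
        P=v[:3]+M@[0,0,dz]; print(n,dz,proj([P],C)[0].round(1),((proj([P],cam('scene'))[0]-[180,110])*4).round(0),((proj([P],cam('side'))[0]-[270,105])*4).round(0))
    print('axlept',proj([[.5511,-.196,.03]],C))
E
python3 - <<'E'
import sys; sys.path.insert(0,'.')
from h import *
im=cv2.imread('pics/w4.png');crop(im,240,400,180,380,3,'pics/w4c.png')
E
```

```text
w3 0 [320.4 232.6] [212. 346.] [212. 177.]
w3 -0.01 [320.3 239.2] [211. 333.] [212. 169.]
w3 -0.019 [320.3 245.8] [209. 321.] [213. 162.]
w3 -0.03 [320.3 255. ] [208. 306.] [213. 152.]
axlept [[332.53406694 211.9024673 ]]
w4 0 [320.4 232.6] [188. 486.] [212. 244.]
w4 -0.01 [320.3 239.2] [187. 475.] [212. 237.]
w4 -0.019 [320.3 245.8] [185. 464.] [212. 230.]
w4 -0.03 [320.3 255. ] [183. 451.] [212. 222.]
axlept [[313.84430807 238.89644222]]
```

View pics/w4c.png

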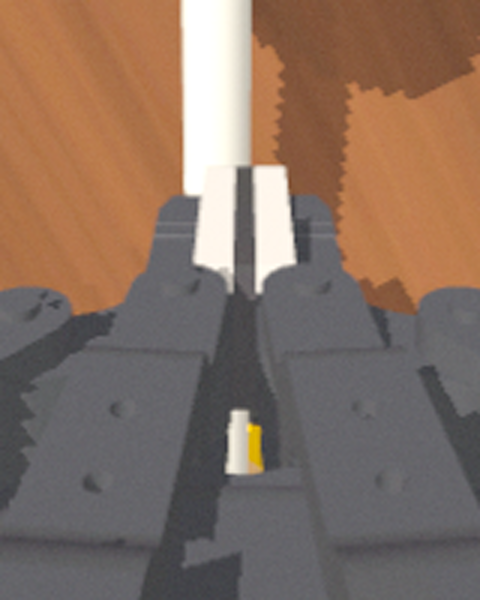

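Through the shut fingers the axle is visible beneath them at crop (240,440). The tips therefore closed above it, seemingly higher than the reported TCP suggests. I open, shift about 3 mm sideways, go lower and close with enough time.

Call:
{"method": "arm_command", "body": {
  "deltas": [
    [[0, 0, -0.2, 0, 1], [0, 0, 0, 0, 1], [0, 0, 0, 0, 1], [0, 0, 0, 0, 1], [0, 0, 0, 0, 1], [0, 0, 0, 0, 1], [0, -0.12, 0.3, 0, 1], [0, 0, 0.3, 0, 1]]
  ]
}}

```text
t: 7.27
eef_pos: [0.5525, -0.1979, 0.0093]
tool_rot: [0.851, 0.524, 0.003, 0.003]
contact_force: [0.3, 0.5, -0.1]
grip_width: 0.0853
```

```bash
python3 plan.py 0.551 -0.196 0.004 -26.6 1 2
```

```text
toolz [ 0.0089 -0.0013 -1.    ] [ 0.0029  0.0085 -1.    ]
t 7.2667 [ 0.5525 -0.1979  0.0093] jaw -26.74 w 0.08531803176787843 F [ 0.32  0.49 -0.06]
[[0.02, -0.04, 0.11, -0.01, 1.0], [0.02, -0.04, 0.11, -0.01, 1.0]]
```

Call:
{"method": "arm_command", "body": {
  "deltas": [
    [[0, -0.06, 0.15, 0, 1], [0, 0, 0.1, 0, 1], [0, 0, 0, 0, 1], [0, 0, 0, 0, 1]]
  ]
}}

```text
t: 7.6
eef_pos: [0.5484, -0.1959, -0.0017]
tool_rot: [0.851, 0.524, 0.002, 0.0]
contact_force: [0.0, -0.2, -0.0]
grip_width: 0.0854
```

```bash
python3 plan.py 0.551 -0.196 0.004 -26.6 1 2;python3 - <<'E'
from h import *
st=manip.read_state()
im=manip.grab_frame('scene');crop(im,180,270,170,260,6,'pics/s5.png')
im=manip.grab_frame('wrist');cv2.imwrite('pics/w5.png',im)
print((proj([st['eef_pos']],cam('scene'))[0]-[180,170])*6)
print((proj([st['eef_pos']-np.array([0,0,-.013])+s*.0425*np.array([.894,-.448,0]) for s in (-1,1)],cam('scene'))-[180,170])*6)
E
```

```text
toolz [ 0.0027  0.0016 -1.    ] [ 0.0027  0.0017 -1.    ]
t 7.6 [ 0.5484 -0.1959 -0.0017] jaw -26.74 w 0.0853661008178082 F [ 0.03 -0.2  -0.01]
[[0.02, 0.05, -0.11, -0.01, 1.0], [0.02, 0.05, -0.11, -0.01, 1.0]]
[297.27108558 394.28279598]
[[360.99862007 320.48412841]
 [223.85771242 427.08887461]]
```

View pics/s5.png

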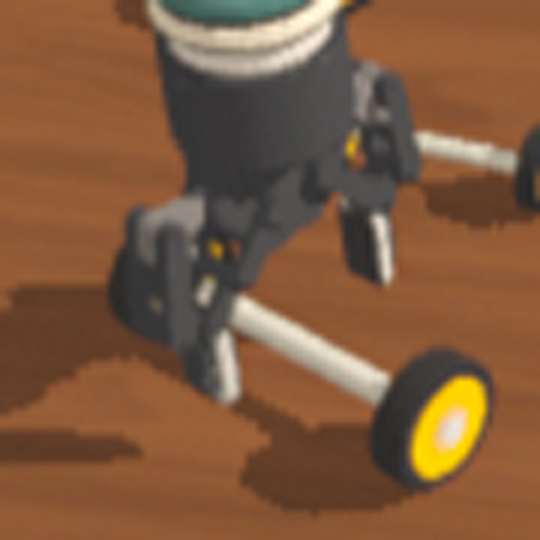

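View pics/w5.png

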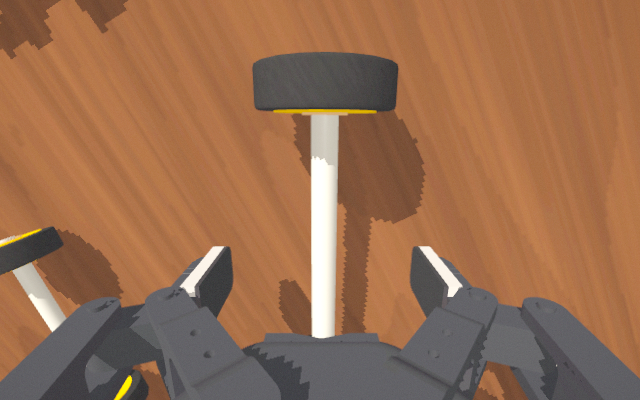

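Open tips appear about 18 mm higher than the reported TCP predicts, with zero force at z=-0.002. So the reported z is offset, and I go by eye and feel. Axle centred at column 324. Closing.

Call:
{"method": "arm_command", "body": {
  "deltas": [
    [[0, 0, 0.15, 0, 1], [0, 0, 0, 0, -1], [0, 0, 0, 0, -1], [0, 0, 0, 0, -1], [0, 0, 0, 0, -1], [0, 0, 0, 0, -1], [0, 0, 0, 0, -1], [0, 0, 0, 0, -1]]
  ]
}}

```text
t: 8.37
eef_pos: [0.55, -0.1966, -0.0039]
tool_rot: [0.851, 0.524, 0.003, 0.002]
contact_force: [-0.1, 0.6, 0.3]
grip_width: 0.0088
```

Call:
{"method": "arm_command", "body": {
  "deltas": [
    [[0, 0, 0, 0, -1], [0, 0, 0, 0, -1], [0, 0, 0, 0, -1]]
  ]
}}

```text
t: 8.62
eef_pos: [0.55, -0.1966, -0.0039]
tool_rot: [0.851, 0.524, 0.003, 0.002]
contact_force: [1.3, 0.2, 0.7]
grip_width: 0.0089
```

```bash
python3 plan.py 0.549 -0.196 0.12 -20 -1 6;python3 - <<'E'
from h import *
st=manip.read_state()
im=manip.grab_frame('scene');crop(im,180,270,170,260,6,'pics/s6.png')
print((proj([st['eef_pos']],cam('scene'))[0]-[180,170])*6)
E
```

```text
toolz [ 0.0063 -0.     -1.    ] [ 0.0028  0.0056 -1.    ]
t 8.6167 [ 0.55   -0.1966 -0.0039] jaw -26.74 w 0.008864715872890075 F [1.32 0.19 0.69]
[[0.0, -0.01, -0.83, -0.22, -1.0], [0.0, -0.01, -0.83, -0.22, -1.0], [0.0, -0.01, -0.83, -0.22, -1.0], [0.0, -0.01, -0.83, -0.22, -1.0], [0.0, -0.01, -0.83, -0.22, -1.0], [0.0, -0.01, -0.83, -0.22, -1.0]]
[295.11898574 400.01914281]
```

View pics/s6.png

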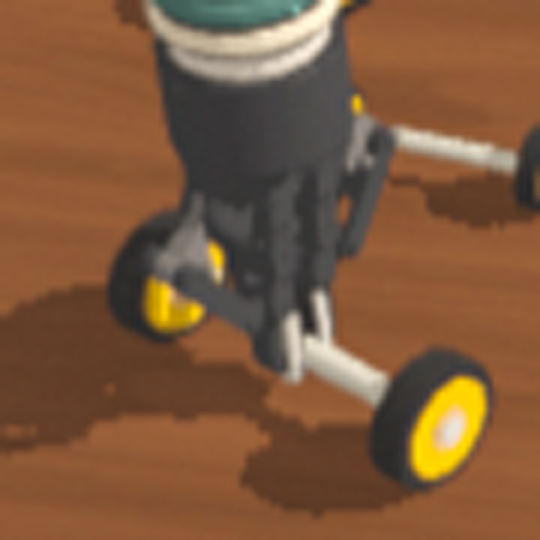

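Call:
{"method": "arm_command", "body": {
  "deltas": [
    [[0, 0, 0, 0, -0.3], [0, 0, 0, 0, -0.3], [0, 0, 0, 0, -0.3], [0, 0, 0.2, 0, -0.3], [0, 0, 0.2, 0, -0.3], [0, 0, 0, 0, -1], [0, 0, 0, 0, -1], [0, 0, 0, 0, -1]]
  ]
}}

```text
t: 9.33
eef_pos: [0.5501, -0.1967, -0.0146]
tool_rot: [0.851, 0.524, 0.003, 0.002]
contact_force: [-0.3, -0.1, 0.8]
grip_width: 0.0094
```

Call:
{"method": "arm_command", "body": {
  "deltas": [
    [[0, 0, 0, 0, -1], [0, 0, 0, 0, -1], [0, 0, 0, 0, -1]]
  ]
}}

```text
t: 9.58
eef_pos: [0.5501, -0.1967, -0.0146]
tool_rot: [0.851, 0.524, 0.003, 0.002]
contact_force: [0.1, 0.0, 0.2]
grip_width: 0.0096
```

```bash
python3 plan.py 0.549 -0.196 0.12 -20 -1 6;python3 - <<'E'
from h import *
st=manip.read_state()
im=manip.grab_frame('scene');crop(im,180,270,170,260,6,'pics/s7.png')
im=manip.grab_frame('wrist');cv2.imwrite('pics/w7.png',im)
print((proj([st['eef_pos']],cam('scene'))[0]-[180,170])*6)
E
```

```text
toolz [ 6.4e-03 -1.0e-04 -1.0e+00] [ 0.0028  0.0057 -1.    ]
t 9.5833 [ 0.5501 -0.1967 -0.0146] jaw -26.74 w 0.009604034477790041 F [0.15 0.02 0.21]
[[0.0, -0.01, -0.9, -0.22, -1.0], [0.0, -0.01, -0.9, -0.22, -1.0], [0.0, -0.01, -0.9, -0.22, -1.0], [0.0, -0.01, -0.9, -0.22, -1.0], [0.0, -0.01, -0.9, -0.22, -1.0], [0.0, -0.01, -0.9, -0.22, -1.0]]
[297.51221265 418.0333733 ]
```

View pics/s7.png

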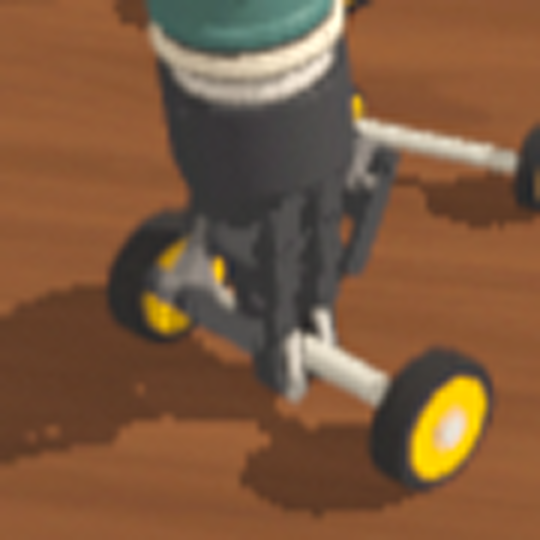

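View pics/w7.png

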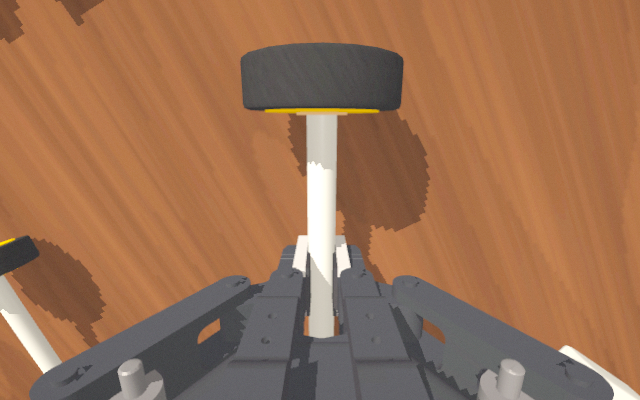

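Now the pads clearly straddle the axle (wrist: axle at column 322 between the pads; opening stable at 9.6 mm). Lift.

Call:
{"method": "arm_command", "body": {
  "deltas": [
    [[0, 0, -0.3, 0, -1], [0, 0, -0.6, 0, -1], [0, 0, -0.9, -0.2, -1], [0, 0, -0.9, -0.2, -1], [0, 0, -0.9, -0.2, -1], [0, 0, -0.9, -0.2, -1], [0, 0, 0, 0, -1]]
  ]
}}

```text
t: 10.27
eef_pos: [0.5458, -0.195, 0.0989]
tool_rot: [0.832, 0.555, -0.0, -0.003]
contact_force: [2.4, 0.1, 0.3]
grip_width: 0.0096
```

```bash
python3 plan.py 0.548 0.03 0.17 12.85 -1 12;python3 - <<'E'
from h import *
im=manip.grab_frame('scene');crop(im,170,290,110,260,4,'pics/s8.png')
E
```

```text
toolz [-0.0045  0.005  -1.    ] [ 0.0029 -0.006  -1.    ]
t 10.2667 [ 0.5458 -0.195   0.0989] jaw -22.56 w 0.00960413897441572 F [2.38 0.08 0.29]
[[0.7, -0.28, -0.24, -0.59, -1.0], [0.71, -0.24, -0.24, -0.59, -1.0], [0.72, -0.21, -0.24, -0.59, -1.0], [0.73, -0.17, -0.24, -0.59, -1.0], [0.74, -0.13, -0.24, -0.59, -1.0], [0.74, -0.09, -0.24, -0.59, -1.0], [0.75, -0.06, -0.24, -0.59, -1.0], [0.75, -0.02, -0.24, -0.59, -1.0], [0.75, 0.02, -0.24, -0.59, -1.0], [0.75, 0.06, -0.24, -0.59, -1.0], [0.74, 0.1, -0.24, -0.59, -1.0], [0.74, 0.14, -0.24, -0.59, -1.0]]
```

View pics/s8.png

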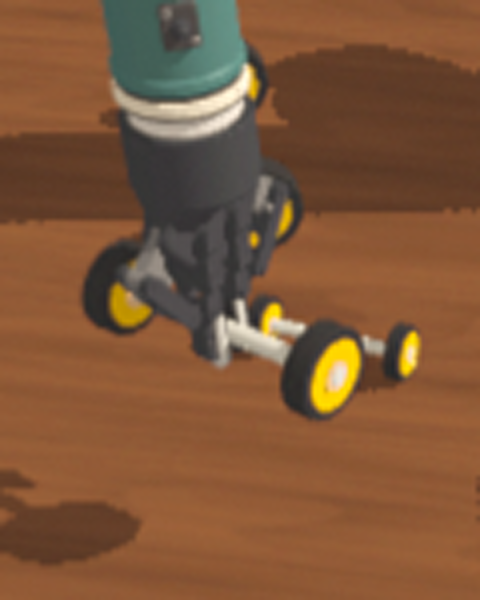

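The scene shows the wheelset held clear of the table, about level. Carry towards the wagon.

Call:
{"method": "arm_command", "body": {
  "deltas": [
    [[0.7, -0.28, -0.24, -0.6, -1], [0.7, -0.24, -0.24, -0.6, -1], [0.72, -0.21, -0.24, -0.6, -1], [0.73, -0.17, -0.24, -0.6, -1], [0.74, -0.13, -0.24, -0.6, -1], [0.74, -0.1, -0.24, -0.6, -1], [0.75, -0.06, -0.24, -0.6, -1], [0.75, -0.02, -0.24, -0.6, -1]]
  ]
}}

```text
t: 10.98
eef_pos: [0.5363, -0.0409, 0.1281]
tool_rot: [0.696, 0.718, -0.008, -0.017]
contact_force: [1.3, 0.8, -1.3]
grip_width: 0.0095
```

Call:
{"method": "arm_command", "body": {
  "deltas": [
    [[0.75, 0.02, -0.24, -0.6, -1], [0.75, 0.06, -0.24, -0.6, -1], [0.74, 0.1, -0.24, -0.6, -1], [0.6, 0.14, -0.24, -0.6, -1], [0, 0, 0, 0, -1], [0, 0, 0, 0, -1]]
  ]
}}

```text
t: 11.48
eef_pos: [0.5307, 0.0382, 0.1408]
tool_rot: [0.611, 0.791, -0.011, -0.027]
contact_force: [-0.0, -1.3, -2.1]
grip_width: 0.0096
```

```bash
python3 - <<'E'
from h import *
from plan import jaw
st=manip.read_state();im=manip.grab_frame('wrist');cv2.imwrite('pics/w9.png',im)
print(st['t'],st['eef_pos'],jaw(st),st['tool_rot'],st['grip_width'],st['contact_force']); np.save('w9.npy',np.r_[st['eef_pos'],st['tool_rot']])
im=manip.grab_frame('scene');crop(im,270,450,110,310,3,'pics/s9.png')
im=manip.grab_frame('side');crop(im,200,380,130,290,4,'pics/d9.png')
E
```

```text
11.4833 [0.53065614 0.03816418 0.14082764] 14.632933530963898 [ 0.61133341  0.79082246 -0.0110896  -0.02735547] 0.009578531005191399 [-0.02966812 -1.2643398  -2.06943926]
```

View pics/w9.png

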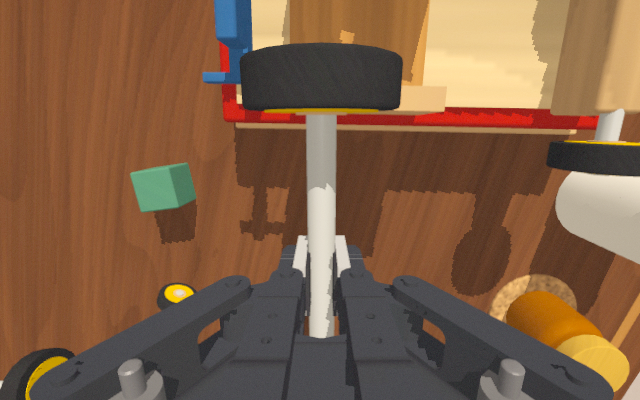

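View pics/s9.png

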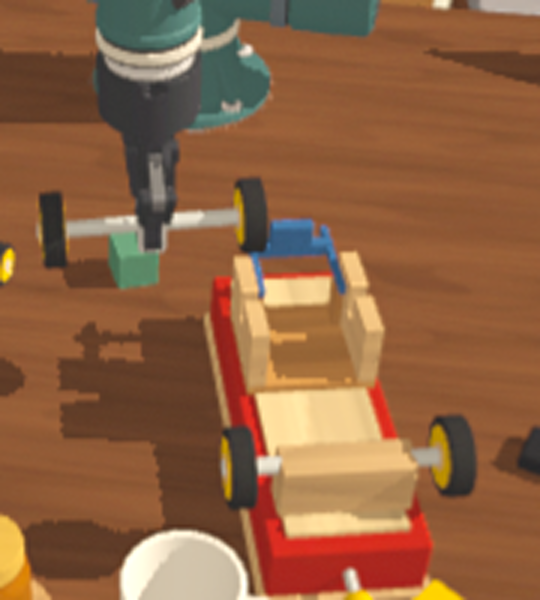

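View pics/d9.png

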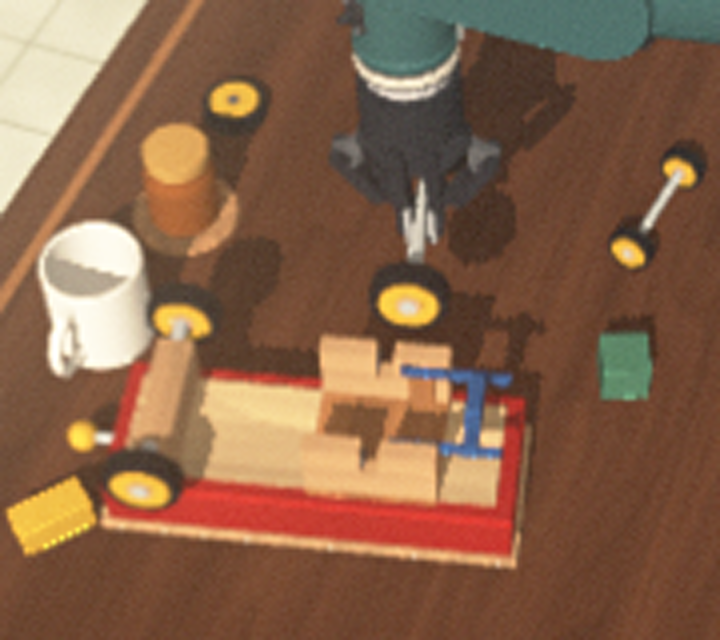

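```bash
python3 - <<'E'
from h import *
im=cv2.imread('pics/scene0.png'); crop(im,340,410,175,245,8,'pics/e1.png')
im=cv2.imread('pics/side0.png'); crop(im,268,332,208,262,10,'pics/e2.png')
M=R.from_quat(manip.read_state()['tool_rot']).as_matrix();print(M.round(4))
E
```

```text
[[-0.2495  0.9667 -0.0563]
 [ 0.9679  0.2507  0.0161]
 [ 0.0297 -0.0505 -0.9983]]
```

View pics/e1.png

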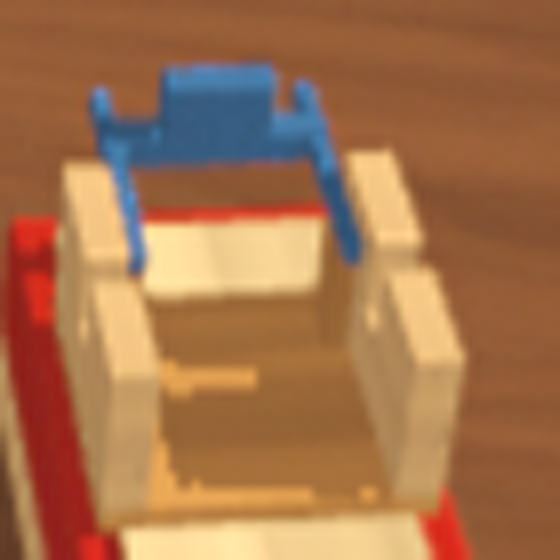

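View pics/e2.png

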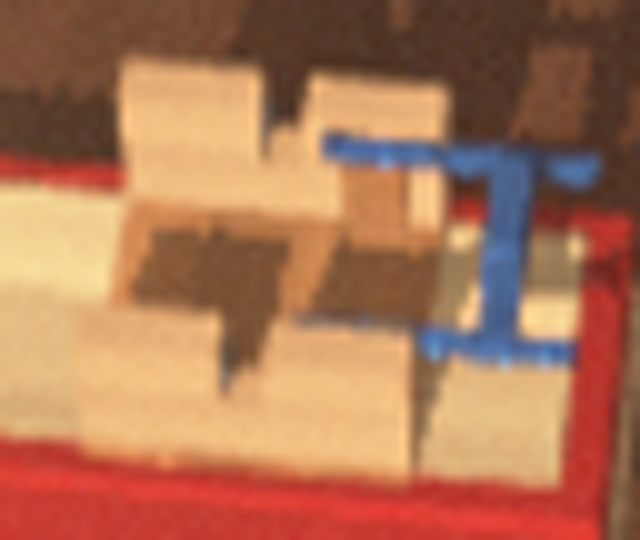

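```bash
cat > fit2.py <<'E'
from h import *
from scipy.optimize import least_squares
S=cam('scene');D=cam('side')
e1=lambda x,y:np.array([340+x/8-.4,175+y/8-.4]); e2=lambda x,y:np.array([268+x/10-.45,208+y/10-.45])
o=[]
for y,pts in ((-.052,[(.05,122,60),(.00675+.001,265,66),(-.00775,310,74),(-.05,448,85)]),(.038,[(.05,80,306),(.00775,220,313),(-.00775,272,321),(-.05,412,330)])):
    for x,u,v in pts: o.append((D,e2(u,v),(x,y,.122)))
for x,y,u,v in [(-.05,-.052,63,163),(-.05,-.038,112,163),(.05,-.052,108,380),(.05,-.038,160,375),(-.05,.038,348,155),(-.05,.052,390,150),(.05,.038,415,365),(.05,.052,463,355),
   (-.00775,-.038,128,262),(.00775,-.038,145,275),(-.00775,.052,422,245),(.00775,.052,437,265)]:
    o.append((S,e1(u,v),(x,y,.122)))
def W(p,P):
    x,y,a=p[:3];P=np.array(P);c,s=np.cos(a),np.sin(a);return np.array([x+c*P[0]-s*P[1],y+s*P[0]+c*P[1],P[2]])
def res(p,sel=None): return np.concatenate([proj(W(p,f),C)[0]-uv for C,uv,f in (sel or o)])
for sel in (o,o[:8],o[8:]):
    r=least_squares(res,[.52,.167,.22],loss='soft_l1',args=(sel,)); print(r.x,np.degrees(r.x[2]),r.cost); print(r.fun.reshape(-1,2).round(1).tolist())
    if sel is o: np.save('bog.npy',r.x)
E
python3 fit2.py
```

```text
[0.52020639 0.16604221 0.23705327] 13.582151856398156 6.309125235477698
[[0.4, 0.6], [-0.3, 1.2], [0.2, 0.9], [0.1, 1.0], [-0.1, 0.2], [0.0, 0.8], [0.0, 0.5], [0.3, 0.9], [-0.0, 0.7], [-0.6, 0.5], [0.4, -0.2], [-0.2, 0.2], [-0.3, 0.2], [-0.1, 0.6], [-0.0, -0.1], [-0.2, 0.9], [-0.0, -1.3], [-1.2, 1.1], [-0.4, -0.8], [-0.9, 0.7]]
[0.52142884 0.16354717 0.24435203] 14.000340123747417 0.4657505050308095
[[0.2, -0.1], [-0.5, 0.5], [0.0, 0.1], [-0.1, 0.2], [-0.1, -0.5], [0.1, 0.1], [0.1, -0.3], [0.3, 0.0]]
[0.51904833 0.16667615 0.23350852] 13.379052553342225 3.1511633449463337
[[0.3, 0.4], [-0.3, 0.2], [0.6, -0.5], [0.0, -0.2], [0.0, -0.0], [0.2, 0.4], [0.2, -0.3], [0.0, 0.7], [0.3, -1.6], [-0.9, 0.8], [-0.1, -1.0], [-0.6, 0.5]]
```

```bash
cat > ws.py <<'E'
from h import *
from scipy.optimize import least_squares
def fitws(obs,x0):
    def f(q):
        u=np.array([np.cos(q[4])*np.cos(q[3]),np.cos(q[4])*np.sin(q[3]),np.sin(q[4])])
        return np.concatenate([proj(q[:3]+u*s,C)[0]-uv for C,uv,s in obs])
    return least_squares(f,x0)
E
python3 - <<'E'
from ws import *
S=cam('scene');D=cam('side')
s=lambda x,y:(270+x/3-.3,110+y/3-.3); d=lambda x,y:(200+x/4-.4,130+y/4-.4)
obs=[(S,s(66,230),-.069),(S,s(238,216),.069),(D,d(408,307),.09),(D,d(417,255),.055)]
obs=obs[:3]
v=np.load('w9.npy');
r=fitws(obs,[.53,.04,.185,1.8,0]);print(r.x,np.degrees(r.x[3:]),r.fun.reshape(-1,2).round(1).tolist());print(v[:3])
E
```

```text
[ 0.54669014  0.04368416  0.19680778  1.99160844 -0.08239296] [114.11075783  -4.72076896] [[0.0, 0.0], [-0.2, -0.1], [-0.1, 0.2]]
[0.53065614 0.03816418 0.14082764]
```

```bash
python3 - <<'E'
from ws import *
S=cam('scene');D=cam('side')
s=lambda x,y:(270+x/3-.3,110+y/3-.3); d=lambda x,y:(200+x/4-.4,130+y/4-.4)
obs=[(S,s(66,230),-.069),(S,s(238,216),.069),(D,d(408,307),.09)]
v=np.load('w9.npy');M=R.from_quat(v[3:]).as_matrix();u=M[:,0]
f=lambda q:np.concatenate([proj(q+u*k,C)[0]-uv for C,uv,k in obs])
r=least_squares(f,[.53,.04,.185]);print(r.x,r.fun.reshape(-1,2).round(1).tolist());print(v[:3]); print('axle in tool frame',M.T@(r.x-v[:3]))
st=manip.read_state();print(st['eef_pos'],st['t'])
im=cv2.imread('pics/s9.png')[100:290,20:290];cv2.imwrite('pics/s9c.png',cv2.resize(im,None,fx=2.5,fy=2.5,interpolation=cv2.INTER_CUBIC))
im=cv2.imread('pics/d9.png')[180:350,340:500];cv2.imwrite('pics/d9c.png',cv2.resize(im,None,fx=3,fy=3,interpolation=cv2.INTER_CUBIC))
E
```

```text
[0.53260641 0.04051259 0.18651056] [[-0.8, -0.4], [0.2, -0.0], [-0.4, 0.7]]
[0.53065614 0.03816418 0.14082764]
axle in tool frame [ 0.00313966  0.00014784 -0.04567678]
[0.53090844 0.03717363 0.14127095] 11.6333
```

View pics/s9c.png

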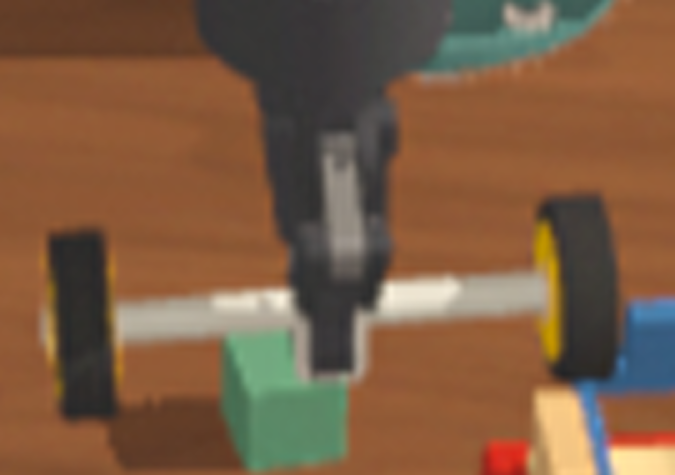

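View pics/d9c.png

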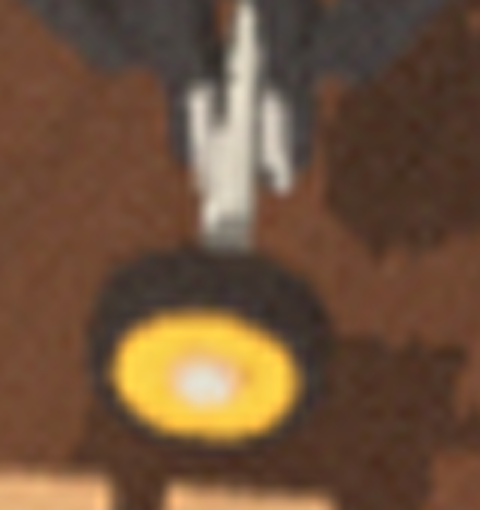

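```bash
cat > pa.py <<'E'
from h import *
import sys
from plan import jaw
G=np.array([.003,0,-.0457])
def pa(x,y,z,th,n):
    st=manip.read_state(); M=R.from_quat(st['tool_rot']).as_matrix(); a0=jaw(st); A=st['eef_pos']+M@G
    d=(np.array([x,y,z])-A)/n; da=th-a0
    rr=[]
    for i in range(n):
        Mi=R.from_euler('z',da*i/n,degrees=True).as_matrix()@M; v=Mi.T@d/.025
        rr.append([round(float(k),2) for k in (*v,-da/n/5,-1)])
    print('t',round(st['t'],2),'axle',A.round(4),'jaw',a0.round(2),'axle elev',np.degrees(M[2,0]).round(2),'ytilt',np.degrees(M[2,1]).round(2),'w',st['grip_width'].__round__(4),'F',st['contact_force'].round(2),'T',st['wrist_torque'].round(2)); print(rr)
if __name__=='__main__': pa(*map(float,sys.argv[1:5]),int(sys.argv[5]))
E
python3 pa.py .520 .166 .195 13.6 8
```

```text
t 11.63 axle [0.5327 0.0393 0.187 ] jaw 14.54 axle elev 1.7 ytilt -2.89 w 0.0097 F [ 0.01  0.59 -1.28] T [ 0.   -0.06 -0.01]
[[0.63, 0.1, -0.03, 0.02, -1.0], [0.63, 0.09, -0.03, 0.02, -1.0], [0.63, 0.09, -0.03, 0.02, -1.0], [0.63, 0.09, -0.03, 0.02, -1.0], [0.63, 0.09, -0.03, 0.02, -1.0], [0.63, 0.09, -0.03, 0.02, -1.0], [0.63, 0.09, -0.03, 0.02, -1.0], [0.63, 0.09, -0.03, 0.02, -1.0]]
```

Call:
{"method": "arm_command", "body": {
  "deltas": [
    [[0.3, 0.05, -0.2, 0.02, -1], [0.6, 0.09, -0.2, 0.02, -1], [0.6, 0.09, -0.15, 0.02, -1], [0.6, 0.09, -0.1, 0.02, -1], [0.6, 0.09, -0.1, 0.02, -1], [0.6, 0.09, -0.1, 0.02, -1], [0.6, 0.09, -0.1, 0.02, -1], [0, 0, 0, 0, -1]]
  ]
}}

```text
t: 12.3
eef_pos: [0.5231, 0.1341, 0.1671]
tool_rot: [0.624, 0.781, -0.012, -0.029]
contact_force: [0.1, -0.4, -1.1]
grip_width: 0.0095
```

```bash
python3 pa.py .520 .166 .17 13.6 4
```

```text
t 12.3 axle [0.5252 0.1363 0.2128] jaw 12.76 axle elev 1.7 ytilt -3.12 w 0.0095 F [ 0.1  -0.42 -1.08] T [-0.04 -0.05 -0.01]
[[0.29, 0.04, 0.44, -0.04, -1.0], [0.29, 0.04, 0.44, -0.04, -1.0], [0.29, 0.04, 0.44, -0.04, -1.0], [0.29, 0.04, 0.44, -0.04, -1.0]]
```

Call:
{"method": "arm_command", "body": {
  "deltas": [
    [[0.29, 0.04, 0.4, -0.04, -1], [0.29, 0.04, 0.4, -0.04, -1], [0.29, 0.04, 0.4, -0.04, -1], [0.29, 0.04, 0.4, -0.04, -1], [0, 0, 0, 0, -1], [0, 0, 0, 0, -1]]
  ]
}}

```text
t: 12.8
eef_pos: [0.5167, 0.1642, 0.1215]
tool_rot: [0.62, 0.784, -0.014, -0.029]
contact_force: [0.0, -0.4, -1.5]
grip_width: 0.0095
```

```bash
python3 pa.py .520 .166 .145 13.6 4; python3 - <<'E'
from h import *
im=manip.grab_frame('scene');crop(im,320,430,130,240,5,'pics/s10.png')
im=manip.grab_frame('side');crop(im,250,350,170,270,6,'pics/d10.png')
E
```

```text
t 12.8 axle [0.5189 0.1665 0.1672] jaw 13.41 axle elev 1.66 ytilt -3.32 w 0.0095 F [ 0.02 -0.41 -1.55] T [ 0.01 -0.04  0.  ]
[[-0.01, 0.02, 0.22, -0.01, -1.0], [-0.01, 0.02, 0.22, -0.01, -1.0], [-0.01, 0.02, 0.22, -0.01, -1.0], [-0.01, 0.02, 0.22, -0.01, -1.0]]
```

View pics/s10.png

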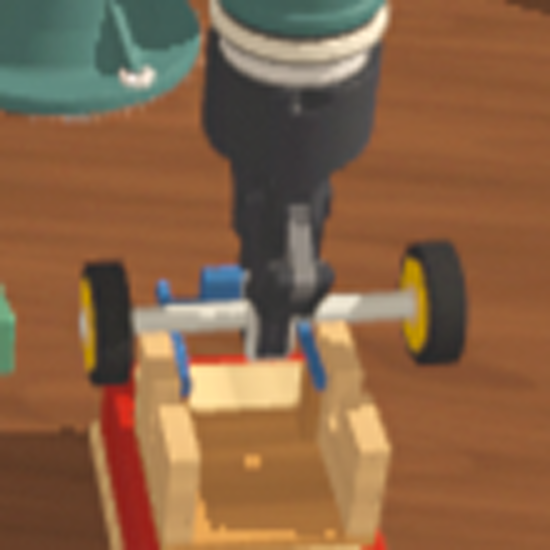

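View pics/d10.png

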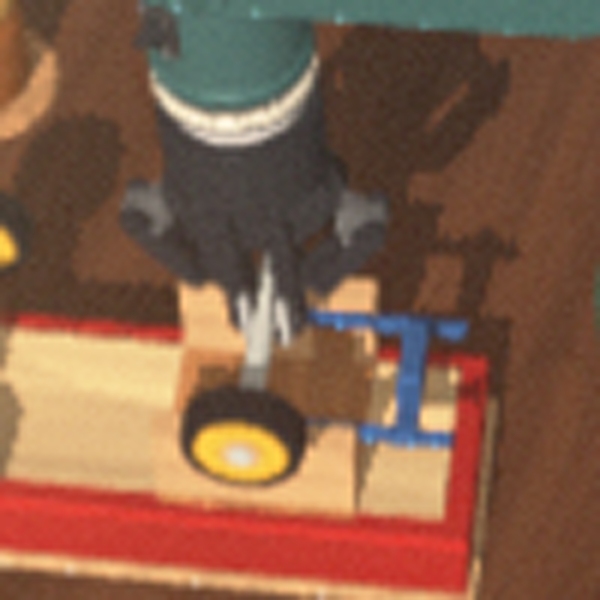

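```bash
cat > chk.py <<'E'
from ws import *
from pa import G
def chk(sL,sR,dH,st=None):
    S=cam('scene');D=cam('side');st=st or manip.read_state()
    M=R.from_quat(st['tool_rot']).as_matrix();u=M[:,0]
    obs=[(S,sL,-.069),(S,sR,.069),(D,dH,.09)]; obs=[o for o in obs if o[1] is not None]
    f=lambda q:np.concatenate([proj(q+u*k,C)[0]-uv for C,uv,k in obs])
    r=least_squares(f,st['eef_pos']+M@G);print('vis',r.x.round(4),'pred',(st['eef_pos']+M@G).round(4),r.fun.reshape(-1,2).round(1).tolist()); return r.x
E
python3 - <<'E'
from chk import *
chk((320+133/5-.4,130+320/5-.4),(320+415/5-.4,130+302/5-.4),(250+238/6-.4,170+455/6-.4))
E
```

```text
vis [0.519  0.168  0.1695] pred [0.5191 0.1663 0.1676] [[-0.9, -0.2], [0.5, -0.2], [-0.3, 0.6]]
```

Call:
{"method": "arm_command", "body": {
  "deltas": [
    [[0, 0.02, 0.25, 0, -1], [0, 0.02, 0.25, -0.02, -1], [0, 0.02, 0.25, 0, -1], [0, 0, 0.2, 0, -1], [0, 0, 0, 0, -1]]
  ]
}}

```text
t: 13.32
eef_pos: [0.5185, 0.1637, 0.0975]
tool_rot: [0.62, 0.784, -0.012, -0.028]
contact_force: [-0.4, 0.0, -1.1]
grip_width: 0.0098
```

```bash
python3 pa.py .5203 .166 .130 13.6 4; python3 - <<'E'
from h import *
im=manip.grab_frame('scene');crop(im,320,430,130,240,5,'pics/s11.png')
im=manip.grab_frame('side');crop(im,250,350,170,270,6,'pics/d11.png')
E
```

```text
t 13.32 axle [0.5205 0.1659 0.1432] jaw 13.38 axle elev 1.63 ytilt -3.09 w 0.0098 F [-0.4   0.02 -1.09] T [-0.01 -0.02 -0.03]
[[-0.0, 0.01, 0.13, -0.01, -1.0], [-0.0, 0.01, 0.13, -0.01, -1.0], [-0.0, 0.01, 0.13, -0.01, -1.0], [-0.0, 0.01, 0.13, -0.01, -1.0]]
```

View pics/s11.png

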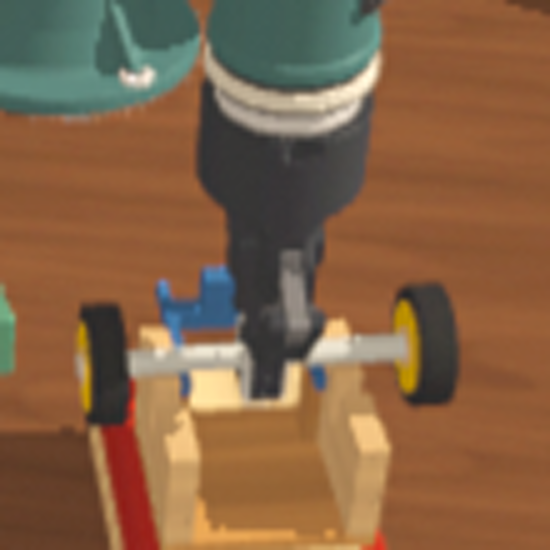

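View pics/d11.png

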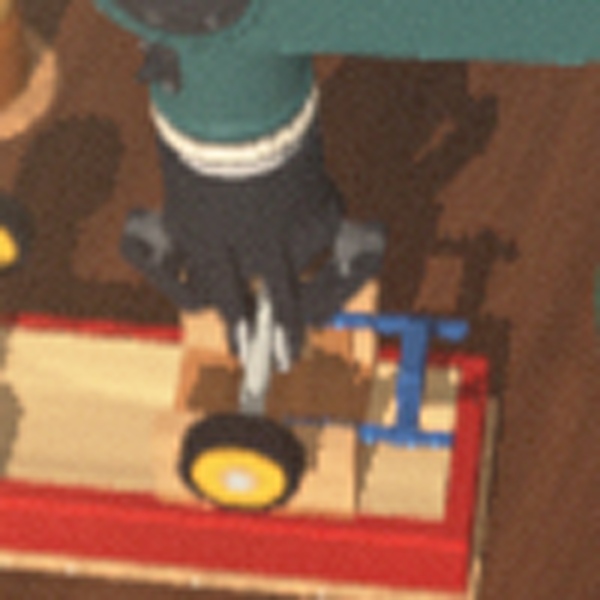

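Call:
{"method": "arm_command", "body": {
  "deltas": [
    [[0, 0, 0.12, -0.02, -1], [0, 0, 0.12, -0.02, -1], [0, 0, 0.12, 0, -1], [0, 0, 0.1, 0, -1], [0, 0, 0, 0, -1]]
  ]
}}

```text
t: 13.83
eef_pos: [0.5192, 0.1642, 0.0872]
tool_rot: [0.618, 0.785, -0.011, -0.027]
contact_force: [-0.5, -0.1, -1.9]
grip_width: 0.0099
```

```bash
python3 pa.py .5203 .166 .114 13.6 4
```

```text
t 13.83 axle [0.521  0.1663 0.1329] jaw 13.6 axle elev 1.63 ytilt -2.85 w 0.0099 F [-0.54 -0.09 -1.9 ] T [ 0.   -0.04 -0.05]
[[-0.01, 0.0, 0.19, 0.0, -1.0], [-0.01, 0.0, 0.19, 0.0, -1.0], [-0.01, 0.0, 0.19, 0.0, -1.0], [-0.01, 0.0, 0.19, 0.0, -1.0]]
```

Call:
{"method": "arm_command", "body": {
  "deltas": [
    [[0, 0, 0.12, 0, -1], [0, 0, 0.12, 0, -1], [0, 0, 0, 0, -1]]
  ]
}}

```text
t: 14.08
eef_pos: [0.5189, 0.1643, 0.0806]
tool_rot: [0.618, 0.785, -0.011, -0.027]
contact_force: [-1.0, 0.0, -1.0]
grip_width: 0.0092
```

```bash
python3 pa.py .5203 .166 .114 13.6 4
```

```text
t 14.08 axle [0.5207 0.1665 0.1264] jaw 13.61 axle elev 1.63 ytilt -2.84 w 0.0092 F [-0.97  0.04 -0.97] T [ 0.03 -0.04 -0.  ]
[[-0.01, 0.0, 0.12, 0.0, -1.0], [-0.01, 0.0, 0.12, 0.0, -1.0], [-0.01, 0.0, 0.12, 0.0, -1.0], [-0.01, 0.0, 0.12, 0.0, -1.0]]
```

Call:
{"method": "arm_command", "body": {
  "deltas": [
    [[0, 0, 0.1, 0, -1], [0, 0, 0.1, 0, -1], [0, 0, 0, 0, -1]]
  ]
}}

```text
t: 14.33
eef_pos: [0.5185, 0.1644, 0.075]
tool_rot: [0.618, 0.785, -0.011, -0.027]
contact_force: [-0.1, 0.2, -0.8]
grip_width: 0.0092
```

```bash
python3 pa.py .5203 .166 .114 13.6 4
```

```text
t 14.33 axle [0.5203 0.1666 0.1207] jaw 13.61 axle elev 1.63 ytilt -2.85 w 0.0092 F [-0.08  0.18 -0.81] T [-0.03 -0.03  0.07]
[[-0.01, 0.0, 0.07, 0.0, -1.0], [-0.01, 0.0, 0.07, 0.0, -1.0], [-0.01, 0.0, 0.07, 0.0, -1.0], [-0.01, 0.0, 0.07, 0.0, -1.0]]
```

Call:
{"method": "arm_command", "body": {
  "deltas": [
    [[0, 0, 0.1, 0, -1], [0, 0, 0.1, 0, -1], [0, 0, 0, 0, -1]]
  ]
}}

```text
t: 14.58
eef_pos: [0.5181, 0.1645, 0.0697]
tool_rot: [0.618, 0.785, -0.011, -0.027]
contact_force: [-0.9, -0.4, -0.6]
grip_width: 0.0093
```

```bash
python3 pa.py .5203 .166 .100 13.6 4; python3 - <<'E'
from h import *
im=manip.grab_frame('scene');crop(im,320,430,150,260,5,'pics/s12.png')
im=manip.grab_frame('side');crop(im,250,350,190,270,7,'pics/d12.png')
E
```

```text
t 14.58 axle [0.52   0.1667 0.1155] jaw 13.61 axle elev 1.63 ytilt -2.85 w 0.0093 F [-0.88 -0.43 -0.64] T [-0.08  0.03 -0.03]
[[-0.01, 0.01, 0.15, 0.0, -1.0], [-0.01, 0.01, 0.15, 0.0, -1.0], [-0.01, 0.01, 0.15, 0.0, -1.0], [-0.01, 0.01, 0.15, 0.0, -1.0]]
```

View pics/s12.png

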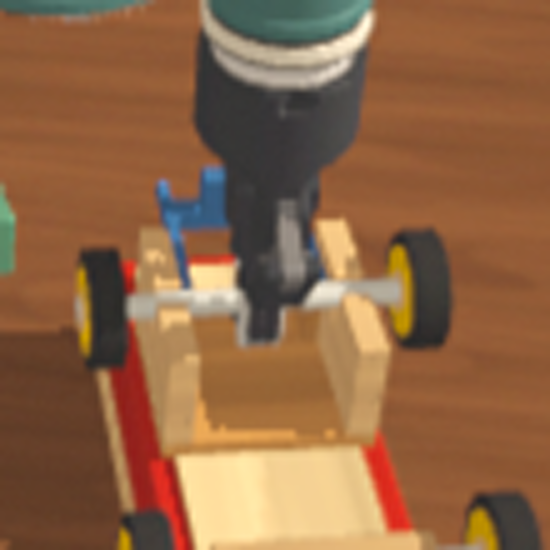

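View pics/d12.png

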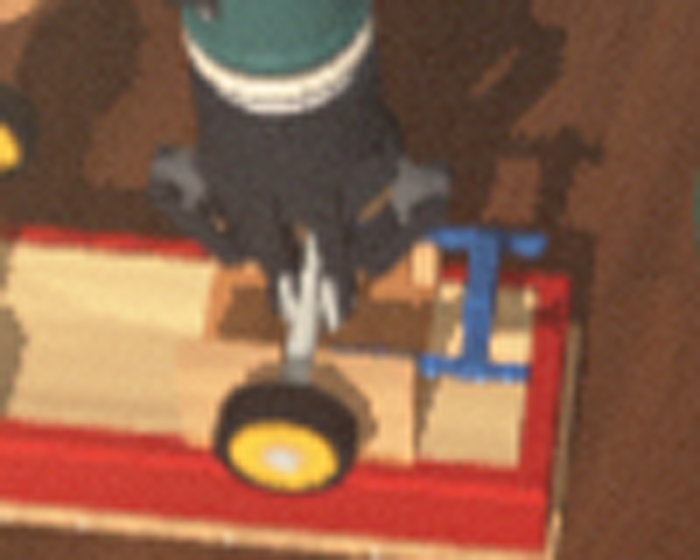

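The axle sits in both slot mouths with the wheels outside the cheeks. I press in small steps and watch the force.

Call:
{"method": "arm_command", "body": {
  "deltas": [
    [[0, 0, 0.1, 0, -1], [0, 0, 0.1, 0, -1]]
  ],
  "squeeze": 100
}}

```text
t: 14.85
eef_pos: [0.5182, 0.1645, 0.068]
tool_rot: [0.618, 0.785, -0.01, -0.026]
contact_force: [-4.9, -0.9, 13.5]
grip_width: 0.0092
```

```bash
python3 pa.py .5203 .166 .100 13.6 4
```

```text
t 14.85 axle [0.5199 0.1667 0.1137] jaw 13.62 axle elev 1.6 ytilt -2.78 w 0.0092 F [-4.87 -0.88 13.47] T [-0.43  0.92  0.07]
[[-0.01, 0.01, 0.14, 0.0, -1.0], [-0.01, 0.01, 0.14, 0.0, -1.0], [-0.01, 0.01, 0.14, 0.0, -1.0], [-0.01, 0.01, 0.14, 0.0, -1.0]]
```

Contact at 113.7 mm, matching the nub height of 114, with 13.5 N. Raising the push gradually.

Call:
{"method": "arm_command", "body": {
  "deltas": [
    [[0, 0, 0.14, 0, -1]]
  ]
}}

```text
t: 14.93
eef_pos: [0.5183, 0.1645, 0.0675]
tool_rot: [0.618, 0.786, -0.01, -0.025]
contact_force: [-7.1, -2.3, 14.1]
grip_width: 0.0091
```

```bash
python3 pa.py .5203 .166 .100 13.6 4|head -1
```

```text
t 14.93 axle [0.52   0.1667 0.1132] jaw 13.64 axle elev 1.57 ytilt -2.71 w 0.0091 F [-7.14 -2.31 14.09] T [-0.35  1.1   0.1 ]
```

Call:
{"method": "arm_command", "body": {
  "deltas": [
    [[0, 0, 0.15, 0, -1]]
  ]
}}

```text
t: 15.02
eef_pos: [0.5183, 0.1645, 0.0672]
tool_rot: [0.618, 0.786, -0.01, -0.025]
contact_force: [-7.7, -2.5, 14.5]
grip_width: 0.0091
```

```bash
python3 pa.py .5203 .166 .100 13.6 4|head -1
```

```text
t 15.02 axle [0.5199 0.1667 0.1129] jaw 13.67 axle elev 1.54 ytilt -2.62 w 0.0091 F [-7.68 -2.48 14.53] T [-0.37  1.11  0.02]
```

Call:
{"method": "arm_command", "body": {
  "deltas": [
    [[0, 0, 0.22, 0, -1]]
  ]
}}

```text
t: 15.1
eef_pos: [0.5183, 0.1644, 0.0655]
tool_rot: [0.618, 0.786, -0.009, -0.024]
contact_force: [-7.6, -2.0, 14.5]
grip_width: 0.0089
```

```bash
python3 pa.py .5203 .166 .100 13.6 4|head -1
```

```text
t 15.1 axle [0.5198 0.1667 0.1112] jaw 13.69 axle elev 1.52 ytilt -2.53 w 0.0089 F [-7.59 -1.96 14.48] T [-0.26  1.13  0.09]
```

Call:
{"method": "arm_command", "body": {
  "deltas": [
    [[0, 0, 0.25, 0, -1]]
  ]
}}

```text
t: 15.18
eef_pos: [0.5184, 0.1645, 0.0627]
tool_rot: [0.618, 0.786, -0.009, -0.023]
contact_force: [-5.6, -1.3, 8.9]
grip_width: 0.0091
```

```bash
python3 pa.py .5203 .166 .100 13.6 4|head -1
```

```text
t 15.18 axle [0.5198 0.1667 0.1084] jaw 13.72 axle elev 1.49 ytilt -2.42 w 0.0091 F [-5.6  -1.32  8.95] T [-0.2   0.89  0.05]
```

Call:
{"method": "arm_command", "body": {
  "deltas": [
    [[0, 0, 0.15, 0, -1], [0, 0, 0.12, 0, -1]]
  ]
}}

```text
t: 15.35
eef_pos: [0.5184, 0.1646, 0.0605]
tool_rot: [0.617, 0.786, -0.007, -0.022]
contact_force: [-3.5, -1.5, 5.7]
grip_width: 0.0093
```

```bash
python3 pa.py .5203 .166 .100 13.6 4|head -1; python3 - <<'E'
from h import *
im=manip.grab_frame('scene');crop(im,320,430,150,260,5,'pics/s13.png')
im=manip.grab_frame('side');crop(im,250,350,190,270,7,'pics/d13.png')
E
```

```text
t 15.35 axle [0.5197 0.1668 0.1062] jaw 13.75 axle elev 1.47 ytilt -2.25 w 0.0093 F [-3.48 -1.51  5.68] T [-0.09  0.59  0.07]
```

View pics/s13.png

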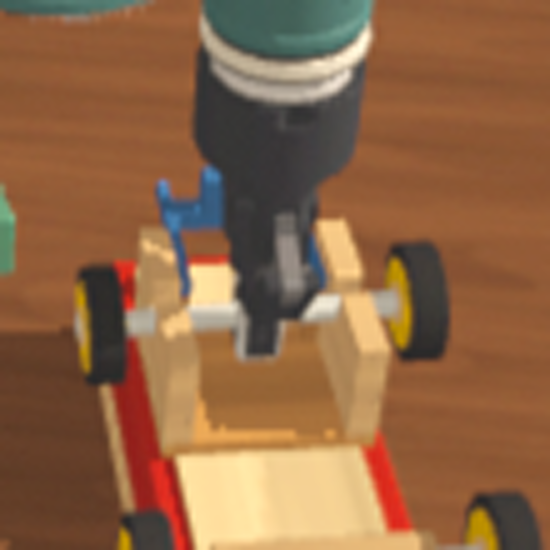

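View pics/d13.png

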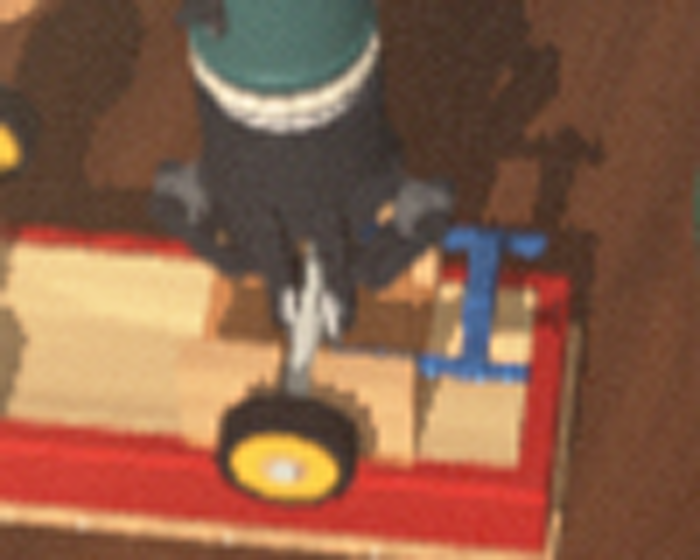

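Call:
{"method": "arm_command", "body": {
  "deltas": [
    [[0, 0, 0.15, 0, -1], [0, 0, 0.15, 0, -1]]
  ]
}}

```text
t: 15.62
eef_pos: [0.5187, 0.1651, 0.0551]
tool_rot: [0.617, 0.786, -0.006, -0.022]
contact_force: [-7.8, -1.8, 22.4]
grip_width: 0.0086
```

```bash
python3 pa.py .5203 .166 .100 13.6 4|head -1
```

```text
t 15.62 axle [0.5199 0.1672 0.1008] jaw 13.76 axle elev 1.49 ytilt -2.11 w 0.0086 F [-7.79 -1.77 22.44] T [-0.45  1.37 -0.03]
```

Call:
{"method": "arm_command", "body": {
  "deltas": [
    [[0, 0, 0.15, 0, -1], [0, 0, 0.15, 0, -1]]
  ]
}}

```text
t: 15.78
eef_pos: [0.5189, 0.165, 0.0551]
tool_rot: [0.617, 0.786, -0.006, -0.02]
contact_force: [-9.2, -2.1, 18.1]
grip_width: 0.0091
```

```bash
python3 pa.py .5203 .166 .100 13.6 4|head -1
```

```text
t 15.78 axle [0.52   0.1672 0.1009] jaw 13.77 axle elev 1.42 ytilt -1.98 w 0.0091 F [-9.17 -2.05 18.08] T [-0.48  1.54 -0.04]
```

Stalled at 100.9 mm with 18–22 N, which suggests the bottom. Open and check.

Call:
{"method": "arm_command", "body": {
  "deltas": [
    [[0, 0, 0, 0, -0.3], [0, 0, 0, 0, -0.3], [0, 0, 0, 0, -0.3], [0, 0, 0, 0, -0.3], [0, 0, -0.5, 0, -0.3], [0, 0, -0.9, 0, -0.3], [0, 0, -0.9, 0, -0.3], [0, 0, -0.9, 0, -0.3]]
  ]
}}

```text
t: 16.45
eef_pos: [0.5189, 0.1632, 0.1304]
tool_rot: [0.617, 0.786, -0.01, -0.025]
contact_force: [1.9, -0.7, -1.6]
grip_width: 0.0293
```

Call:
{"method": "arm_command", "body": {
  "deltas": [
    [[-0.4, 0, -0.9, 0, -0.3], [-0.8, 0, -0.5, 0, -0.3], [-0.9, 0, -0.2, 0, -0.3], [-0.9, 0, 0, 0, -0.3], [-0.9, 0, 0, 0, -0.3], [-0.5, 0, 0, 0, -0.3], [0, 0, 0, 0, -0.3]]
  ]
}}

```text
t: 17.03
eef_pos: [0.5529, 0.0535, 0.1807]
tool_rot: [0.616, 0.788, -0.005, -0.019]
contact_force: [0.3, 0.1, 0.5]
grip_width: 0.0298
```

```bash
python3 plan.py 0.5 0.1 0.2 13.6 -1 4; python3 - <<'E'
from h import *
st=manip.read_state();np.save('w14.npy',np.r_[st['eef_pos'],st['tool_rot']])
im=manip.grab_frame('wrist');cv2.imwrite('pics/w14.png',im)
im=manip.grab_frame('scene');crop(im,320,430,150,260,5,'pics/s14.png')
im=manip.grab_frame('side');crop(im,250,350,190,270,7,'pics/d14.png')
E
```

```text
toolz [-0.0349  0.0158 -0.9993] [ 0.0238 -0.0301 -0.9993]
t 17.0333 [0.5529 0.0535 0.1807] jaw 14.01 w 0.029839548970093787 F [0.3  0.06 0.54]
[[0.58, -0.4, -0.19, 0.02, -1.0], [0.58, -0.4, -0.19, 0.02, -1.0], [0.58, -0.4, -0.19, 0.02, -1.0], [0.58, -0.4, -0.19, 0.02, -1.0]]
```

View pics/s14.png

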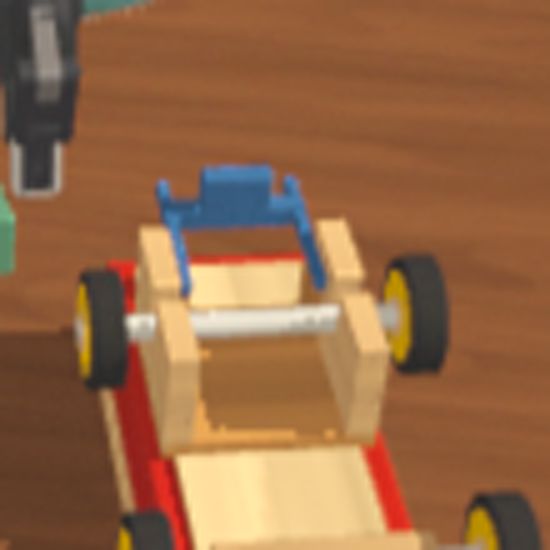

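View pics/d14.png

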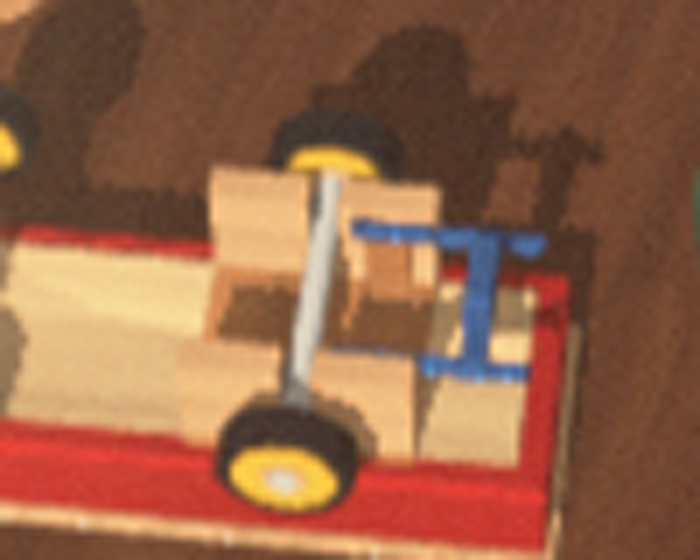

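View pics/w14.png

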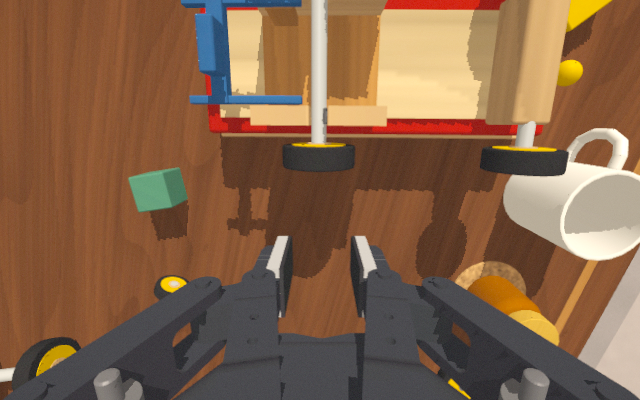

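```bash
python3 - <<'E'
from h import *
from scipy.optimize import least_squares
S=cam('scene');D=cam('side')
s=lambda x,y:(320+x/5-.4,150+y/5-.4); d=lambda x,y:(250+x/7-.43,190+y/7-.43)
obs=[(S,s(126,325),-.069),(S,s(394,314),.069),(D,d(283,482),.09),(D,d(330,172),-.069),(S,s(80,330),-.09)]
b=np.load('bog.npy');
def P(q,k):
    a=b[2]+np.pi/2+0; u=np.array([np.cos(a),np.sin(a),0]);n=np.array([np.cos(b[2]),np.sin(b[2]),0])
    return np.array([b[0],b[1],0])+n*q[3]+u*(q[0]+k)+np.array([0,0,q[1]+q[2]*k/.09])
f=lambda q:np.concatenate([proj(P(q,k),C)[0]-uv for C,uv,k in obs])
r=least_squares(f,[0,.1,0,0],loss='soft_l1');print('along,z,zdiff/2,xoff',r.x.round(4),f(r.x).reshape(-1,2).round(1).tolist())
E
```

```text
along,z,zdiff/2,xoff [ 0.0014  0.1035 -0.0003  0.0012] [[-1.2, 0.1], [0.7, -0.1], [-0.5, 0.2], [-0.0, 0.9], [-0.5, -0.6]]
```

```bash
python3 - <<'E'
from h import *
im=manip.grab_frame('scene');cv2.imwrite('pics/s15.png',im);crop(im,340,410,175,245,8,'pics/e3.png')
im2=manip.grab_frame('side');cv2.imwrite('pics/d15.png',im2);crop(im2,268,332,208,262,10,'pics/e4.png')
w=cv2.imread('pics/w14.png');crop(w,170,370,0,130,4,'pics/w14c.png')
E
```

```text
(no output)
```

View pics/e3.png

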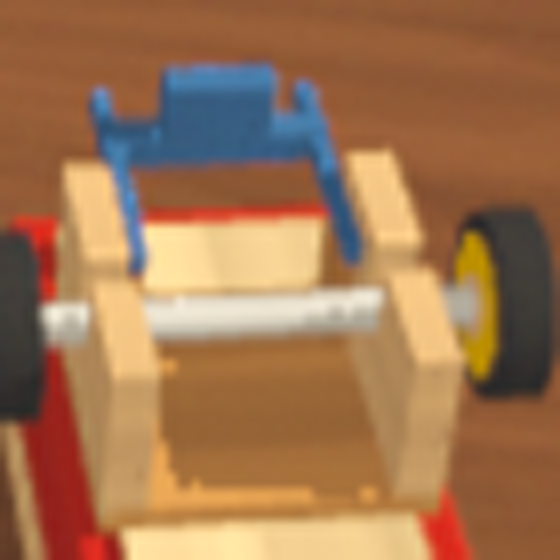

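View pics/e4.png

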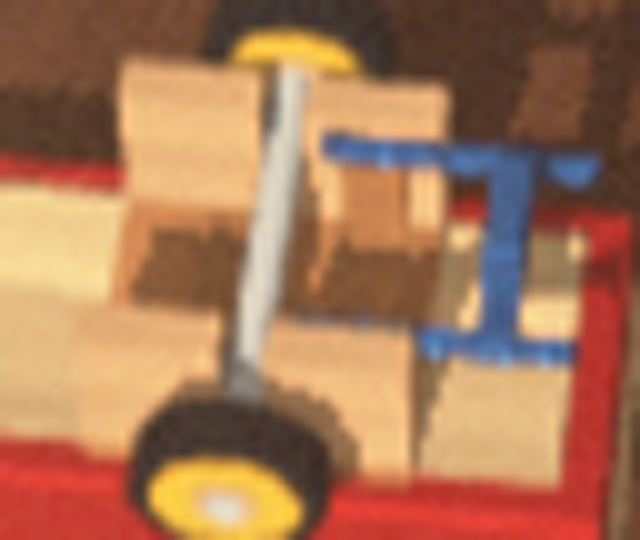

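View pics/w14c.png

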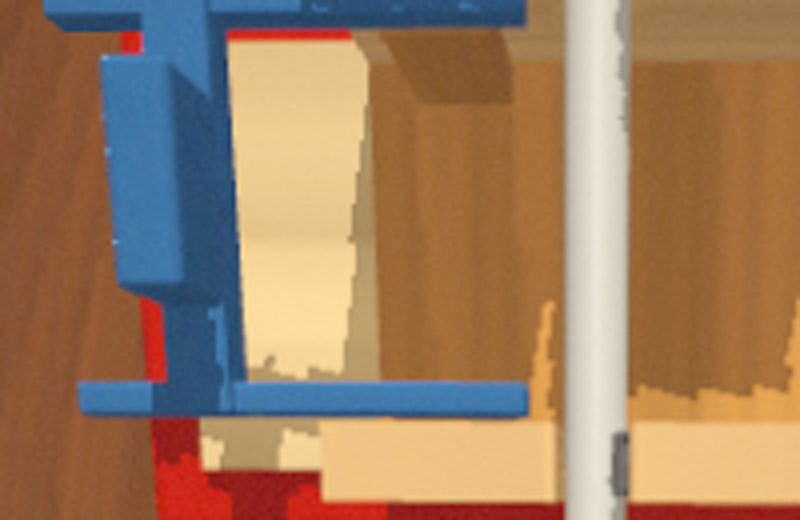

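```bash
python3 - <<'E'
from h import *
from scipy.optimize import least_squares
v=np.load('w14.npy');b=np.load('bog.npy');n=np.array([np.cos(b[2]),np.sin(b[2])])
u=np.array([-n[1],n[0]])
for dz in (0,.019):
    C=cam('wrist',dict(eef_pos=v[:3]+[0,0,dz],tool_rot=v[3:]))
    f=lambda x,y:(170+x/4-.4,y/4-.4)
    ax=plane(f(597,60),.106,C); ax2=plane(f(595,400),.106,C)
    t=plane(f(143,170),.138,C); c=[plane(f(*q),.138,C) for q in ((102,55),(165,55),(185,282),(120,285))]
    print(dz,ax.round(4),ax2.round(4),'tab',t.round(4),'tab len',np.linalg.norm(c[0]-c[3]).round(4),np.linalg.norm(c[1]-c[0]).round(4))
    print(' axle off along n',((ax[:2]-b[:2])@n).round(4),' tab rel bogie (n,u)',((t[:2]-b[:2])@n).round(4),((t[:2]-b[:2])@u).round(4),'ends', [((q[:2]-b[:2])@u).round(4) for q in c])
S=cam('scene');D=cam('side')
t=plane((340+220/8-.4,175+71/8-.4),.138,S);print('scene tab',t,(t[:2]-b[:2])@n,(t[:2]-b[:2])@u)
t=plane((268+507/10-.4,208+245/10-.4),.138,D);print('side tab?',t,(t[:2]-b[:2])@n)
E
```

```text
0 [0.5149 0.1885 0.106 ] [0.5287 0.1311 0.106 ] tab [0.4503 0.1462 0.138 ] tab len 0.0344 0.0102
 axle off along n 0.0001  tab rel bogie (n,u) -0.0726 -0.0028 ends [np.float64(0.0141), np.float64(0.014), np.float64(-0.0199), np.float64(-0.0204)]
0.019 [0.5127 0.1942 0.106 ] [0.5276 0.1323 0.106 ] tab [0.442 0.149 0.138] tab len 0.0376 0.0111
 axle off along n -0.0006  tab rel bogie (n,u) -0.08 0.0018 ends [np.float64(0.0203), np.float64(0.0202), np.float64(-0.0168), np.float64(-0.0173)]
scene tab [0.44562725 0.1493344  0.138     ] -0.07641712876176171 0.0012735498878773677
side tab? [0.44464927 0.16084396 0.138     ] -0.07466485293667148
```

Call:
{"method": "arm_command", "body": {
  "deltas": [
    [[0.4, -0.3, 0, 0.02, -0.1], [0.66, -0.46, 0, 0.02, -0.1], [0.66, -0.46, 0, 0.02, -0.1], [0.66, -0.46, 0, 0.02, -0.1], [0.66, -0.46, 0, 0.02, -0.1], [0.66, -0.46, 0, 0.02, -0.1], [0.5, -0.4, 0, 0.02, -0.1], [0, 0, 0, 0, -0.1]]
  ]
}}

```text
t: 17.95
eef_pos: [0.4411, 0.1532, 0.1835]
tool_rot: [0.615, 0.788, -0.005, -0.024]
contact_force: [-0.1, -0.1, -0.5]
grip_width: 0.0386
```

```bash
G='[0,0,-.025]' python3 pa.py .4456 .149 .16 13.6 3
```

```text
t 17.95 axle [0.4422 0.1527 0.2085] jaw 14.1 axle elev 1.78 ytilt -2.16 w 0.0386 F [-0.11 -0.05 -0.48] T [-0.04 -0.04  0.01]
[[-0.08, 0.06, 0.64, 0.03, -1.0], [-0.08, 0.06, 0.64, 0.03, -1.0], [-0.08, 0.06, 0.64, 0.03, -1.0]]
```

Call:
{"method": "arm_command", "body": {
  "deltas": [
    [[-0.08, 0.06, 0.6, 0.03, -0.1], [-0.08, 0.06, 0.6, 0.03, -0.1], [-0.08, 0.06, 0.5, 0.03, -0.1], [0, 0, 0, 0, -0.1], [0, 0, 0, 0, -0.1]]
  ]
}}

```text
t: 18.37
eef_pos: [0.4422, 0.1539, 0.1412]
tool_rot: [0.614, 0.789, -0.004, -0.023]
contact_force: [-1.1, -0.6, 0.3]
grip_width: 0.0384
```

```bash
G='[0,0,-.025]' python3 pa.py .4456 .149 .130 13.6 3; python3 - <<'E'
from h import *
im=manip.grab_frame('wrist');cv2.imwrite('pics/w16.png',im)
im=manip.grab_frame('scene');crop(im,320,430,130,240,5,'pics/s16.png')
im=manip.grab_frame('side');crop(im,260,360,190,270,7,'pics/d16.png')
E
```

```text
t 18.37 axle [0.4432 0.1534 0.1662] jaw 14.19 axle elev 1.79 ytilt -1.91 w 0.0384 F [-1.06 -0.61  0.28] T [ 0.04 -0.01 -0.03]
[[-0.08, 0.03, 0.48, 0.04, -1.0], [-0.08, 0.03, 0.48, 0.04, -1.0], [-0.08, 0.03, 0.48, 0.04, -1.0]]
```

View pics/s16.png

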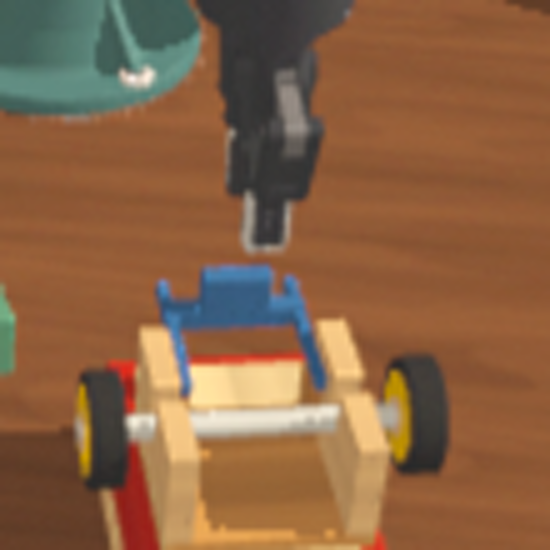

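View pics/d16.png

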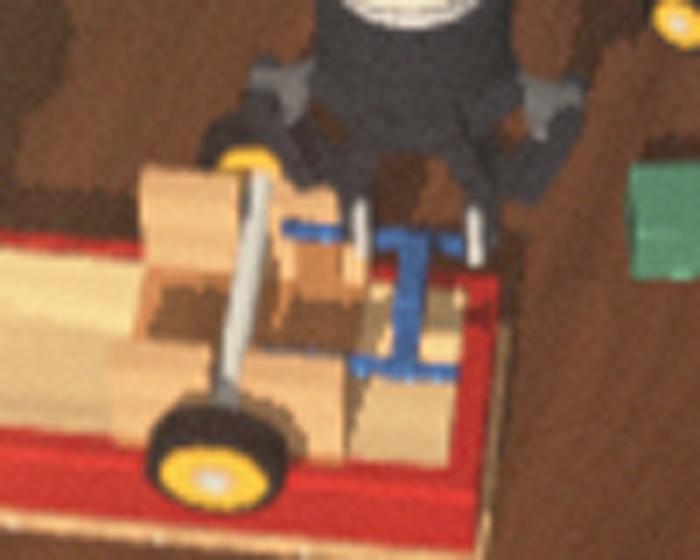

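View pics/w16.png

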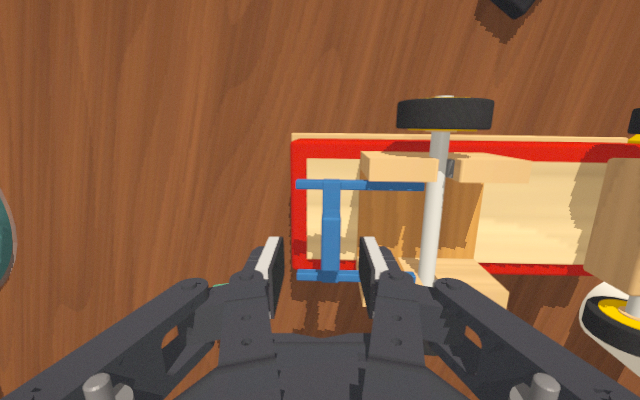

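The jaws straddle the tab: side shows pads at (360,230) and (475,235) with the crossbar between at 410. Descend and grip.

Call:
{"method": "arm_command", "body": {
  "deltas": [
    [[-0.08, 0.04, 0.45, 0.04, -0.1], [-0.08, 0.04, 0.45, 0.04, -0.1], [-0.06, 0.03, 0.3, 0.04, -0.1], [0, 0, 0, 0, -0.1], [0, 0, 0, 0, -0.1]]
  ],
  "squeeze": 40
}}

```text
t: 18.93
eef_pos: [0.4474, 0.1493, 0.1104]
tool_rot: [0.619, 0.785, -0.002, -0.021]
contact_force: [-0.1, -0.4, 0.7]
grip_width: 0.0383
```

```bash
G='[0,0,-.025]' python3 pa.py .4456 .149 .130 13.6 2; python3 - <<'E'
from h import *
im=manip.grab_frame('scene');crop(im,320,430,130,240,5,'pics/s17.png')
E
```

```text
t 18.93 axle [0.4483 0.1488 0.1354] jaw 13.46 axle elev 1.74 ytilt -1.63 w 0.0383 F [-0.11 -0.39  0.71] T [ 0.01 -0.06 -0.02]
[[0.01, -0.05, 0.11, -0.01, -1.0], [0.01, -0.05, 0.11, -0.01, -1.0]]
```

View pics/s17.png

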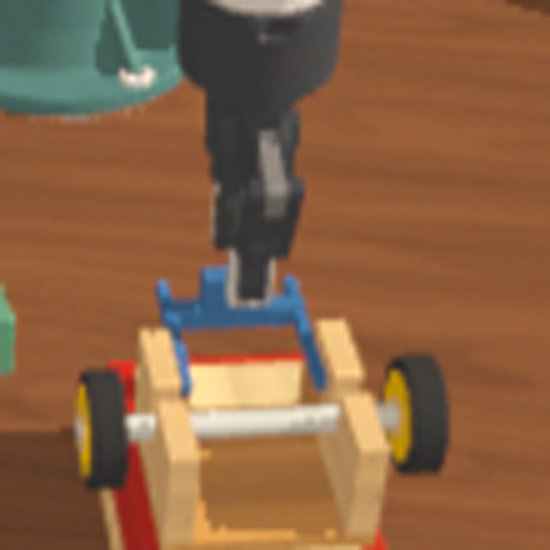

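Call:
{"method": "arm_command", "body": {
  "deltas": [
    [[-0.15, -0.1, 0.1, 0, -0.1], [0, 0, 0, 0, -0.1], [0, 0, 0, 0, -1], [0, 0, 0, 0, -1], [0, 0, 0, 0, -1], [0, 0, 0, 0, -1], [0, 0, 0, 0, -1], [0, 0, 0, 0, -1]]
  ]
}}

```text
t: 19.65
eef_pos: [0.4466, 0.1448, 0.1083]
tool_rot: [0.619, 0.785, -0.001, -0.02]
contact_force: [0.3, -0.2, -1.0]
grip_width: 0.0101
```

```bash
G='[0,0,-.025]' python3 pa.py .51 .165 .130 13.6 7
```

```text
t 19.65 axle [0.4474 0.1442 0.1332] jaw 13.46 axle elev 1.73 ytilt -1.48 w 0.0101 F [ 0.33 -0.24 -0.98] T [-0.02 -0.05  0.05]
[[0.03, 0.38, 0.01, -0.0, -1.0], [0.03, 0.38, 0.01, -0.0, -1.0], [0.03, 0.38, 0.01, -0.0, -1.0], [0.03, 0.38, 0.01, -0.0, -1.0], [0.03, 0.38, 0.01, -0.0, -1.0], [0.03, 0.38, 0.01, -0.0, -1.0], [0.03, 0.38, 0.01, -0.0, -1.0]]
```

Tab gripped (10.1 mm). Slide along +x of the wagon.

Call:
{"method": "arm_command", "body": {
  "deltas": [
    [[0, 0.2, 0, 0, -1], [0, 0.25, 0, 0, -1], [0, 0.25, 0, 0, -1], [0, 0.25, 0, 0, -1]]
  ]
}}

```text
t: 19.98
eef_pos: [0.4677, 0.1498, 0.1083]
tool_rot: [0.619, 0.785, -0.004, -0.022]
contact_force: [-4.0, -1.7, 3.3]
grip_width: 0.0102
```

```bash
G='[0,0,-.025]' python3 pa.py .51 .165 .130 13.6 7
```

```text
t 19.98 axle [0.4687 0.1493 0.1332] jaw 13.49 axle elev 1.7 ytilt -1.92 w 0.0102 F [-4.03 -1.66  3.31] T [-0.19  0.55  0.04]
[[0.03, 0.25, 0.01, -0.0, -1.0], [0.03, 0.25, 0.01, -0.0, -1.0], [0.03, 0.25, 0.01, -0.0, -1.0], [0.03, 0.25, 0.01, -0.0, -1.0], [0.03, 0.25, 0.01, -0.0, -1.0], [0.03, 0.25, 0.01, -0.0, -1.0], [0.03, 0.25, 0.01, -0.0, -1.0]]
```

Call:
{"method": "arm_command", "body": {
  "deltas": [
    [[0, 0.25, 0, 0, -1], [0, 0.3, 0, 0, -1], [0, 0.3, 0, 0, -1], [0, 0.3, 0, 0, -1], [0, 0.3, 0, 0, -1]]
  ]
}}

```text
t: 20.4
eef_pos: [0.5071, 0.1594, 0.1082]
tool_rot: [0.619, 0.785, -0.004, -0.022]
contact_force: [-3.9, -1.6, 3.8]
grip_width: 0.0106
```

```bash
G='[0,0,-.025]' python3 pa.py .513 .161 .130 13.6 7
```

```text
t 20.4 axle [0.5081 0.1589 0.1332] jaw 13.5 axle elev 1.71 ytilt -1.91 w 0.0106 F [-3.9  -1.61  3.82] T [-0.12  0.63  0.02]
[[0.0, 0.03, 0.02, -0.0, -1.0], [0.0, 0.03, 0.02, -0.0, -1.0], [0.0, 0.03, 0.02, -0.0, -1.0], [0.0, 0.03, 0.02, -0.0, -1.0], [0.0, 0.03, 0.02, -0.0, -1.0], [0.0, 0.03, 0.02, -0.0, -1.0], [0.0, 0.03, 0.02, -0.0, -1.0]]
```

Call:
{"method": "arm_command", "body": {
  "deltas": [
    [[0, 0.15, 0, 0, -1], [0, 0.15, 0, 0, -1], [0, 0.12, 0, 0, -1]]
  ]
}}

```text
t: 20.65
eef_pos: [0.5123, 0.1607, 0.1082]
tool_rot: [0.619, 0.785, -0.011, -0.028]
contact_force: [-14.1, -3.4, 10.2]
grip_width: 0.0105
```

```bash
G='[0,0,-.025]' python3 pa.py .513 .161 .130 13.6 7|head -1
```

```text
t 20.65 axle [0.5138 0.1603 0.1332] jaw 13.55 axle elev 1.7 ytilt -3.0 w 0.0105 F [-14.15  -3.4   10.23] T [-0.55  2.23  0.11]
```

Travel about 68 mm, with the force risen to 14 N, so it is at the end stop. Release, retreat and look.

Call:
{"method": "arm_command", "body": {
  "deltas": [
    [[0, 0, 0, 0, -0.3], [0, 0, 0, 0, -0.3], [0, 0, 0, 0, -0.3], [0, 0, 0, 0, -0.3], [0, 0, -0.5, 0, -0.3], [0, 0, -0.9, 0, -0.3], [0, 0, -0.9, 0, -0.3], [0, 0, -0.9, 0, -0.3]]
  ]
}}

```text
t: 21.32
eef_pos: [0.5169, 0.1596, 0.1831]
tool_rot: [0.619, 0.785, -0.014, -0.031]
contact_force: [1.0, -1.0, 0.0]
grip_width: 0.0298
```

Call:
{"method": "arm_command", "body": {
  "deltas": [
    [[-0.5, 0, -0.3, 0, -0.3], [-0.9, 0, 0, 0, -0.3], [-0.9, 0, 0, 0, -0.3], [-0.9, 0, 0, 0, -0.3], [-0.9, 0, 0, 0, -0.3], [-0.9, 0, 0, 0, -0.3], [0, 0, 0, 0, -0.3], [0, 0, 0, 0, -0.3]]
  ]
}}

```text
t: 21.98
eef_pos: [0.555, 0.0283, 0.1983]
tool_rot: [0.619, 0.785, -0.007, -0.021]
contact_force: [-0.2, 0.2, 0.3]
grip_width: 0.03
```

```bash
python3 plan.py 0.5 0.1 0.2 13.6 -1 4|head -2; python3 - <<'E'
from h import *
st=manip.read_state();np.save('w20.npy',np.r_[st['eef_pos'],st['tool_rot']])
im=manip.grab_frame('wrist');cv2.imwrite('pics/w20.png',im)
im=manip.grab_frame('scene');crop(im,320,430,150,260,5,'pics/s20.png');cv2.imwrite('pics/s20f.png',im)
im=manip.grab_frame('side');crop(im,250,350,190,270,7,'pics/d20.png')
E
```

```text
toolz [-0.042   0.0156 -0.999 ] [ 0.025  -0.0372 -0.999 ]
t 21.9833 [0.555  0.0283 0.1983] jaw 13.56 w 0.029990384116451614 F [-0.25  0.2   0.32]
```

View pics/s20.png

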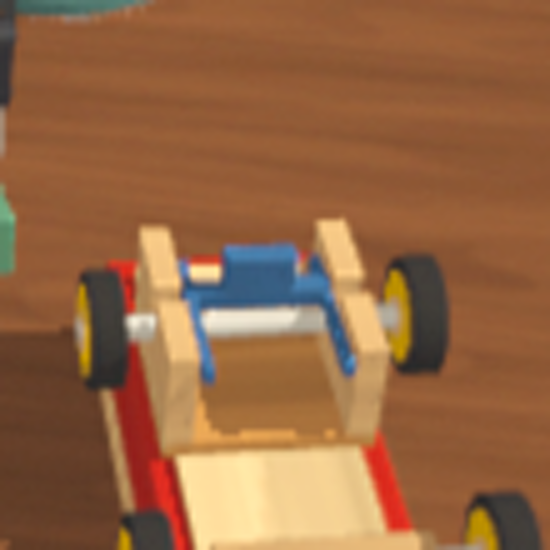

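View pics/d20.png

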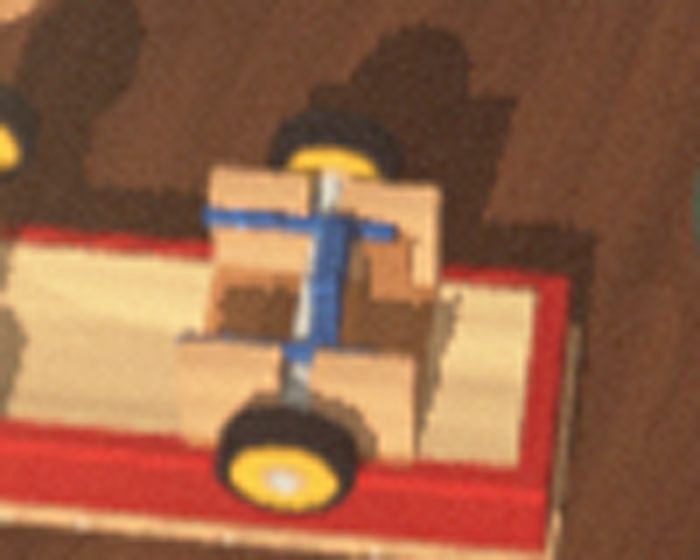

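View pics/w20.png

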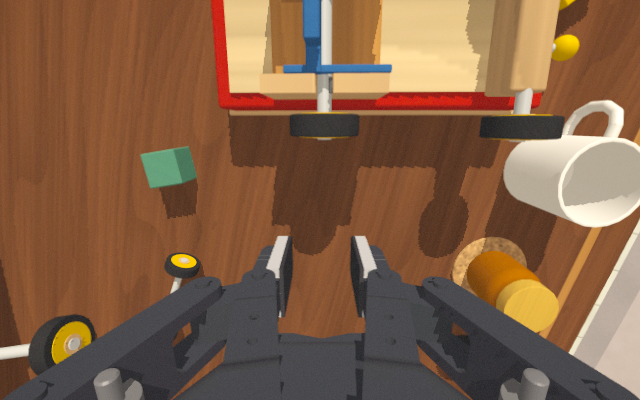

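View pics/s20f.png

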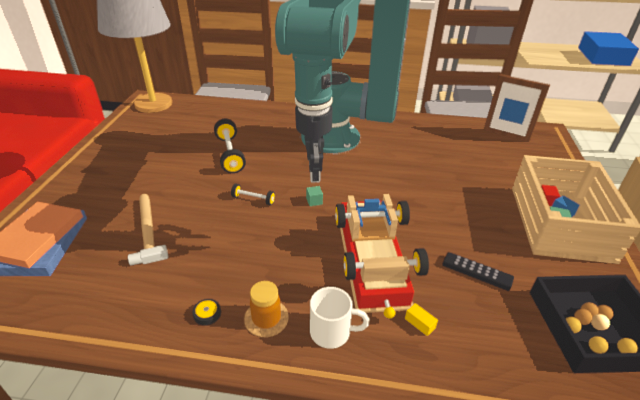

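```bash
python3 - <<'E'
from h import *
D=cam('side');n=np.array([np.cos(.237),np.sin(.237)])
d=lambda x,y:(250+x/7-.43,190+y/7-.43)
a=plane(d(353,226),.116,D);b=plane(d(206,214),.116,D);print('keeper tip travel',np.linalg.norm((b-a)[:2]),(b-a)[:2]@n)
print(manip.read_state()['dq'].round(4)); print(manip.hand_in())
E
```

```text
keeper tip travel 0.06471735562838128 0.06471327425042042
[ 0.0175 -0.0045  0.0032  0.0022  0.0025 -0.0004]
the job is handed in; nothing more can be done
None
```

The wheels are back on: the axle is seated in both forks and the blue keeper is slid across over it. I handed the job in at about 22 s; no verdict is reported.

**What I did**
- I picked the middle wheelset of the three (156 mm between its wheel centres) and gripped it by the bare axle.
- I lowered it into the bogie slots and felt the catches at about 114 mm. It pressed through at about 15 N and stalled at about 101 mm with at most 22 N on the readings I took.
- I let go, checked it, then gripped the keeper tab and slid it until it stopped hard at 14 N.

**Last checks**
- **Axle:** level by camera to within about 1 mm end to end. The camera put its height at 103.5 mm, above the 102 mm limit, but those readings ran about 2 mm high earlier. The height felt by the arm was about 101 mm, and the keeper bars passed over it freely.
- **Keeper:** the arm measured about 68 mm of travel and the side camera 65 mm, both above 60 mm.
- **Bystanders:** they look unmoved in the last picture, which I compared only by eye.
- **Robot:** clear of everything, with force near zero.

**What went wrong**
- The first two grasps closed on nothing above the axle and moved nothing.
- The fingertips really sit about 2 cm above the reported tool point. I corrected for this by eye and feel.
- The tool also drifted 2–3° out of vertical, which the moves cannot correct. It did not affect the fit.

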